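# Clamp the brass tubes in the jig and lock it

### The job

Take the leftover wooden dowels out of the tube jig and put them in the small red bin in front of it, then lay every brass tube in a V groove of the cradle, roughly centred lengthwise. Then swing the blue hinged saddle shut over them by its red bar, swing the orange-handled bolt up into the saddle's slot, and knock the yellow sprung pin fully down with the mallet (not with the gripper). Finally stand the mallet back on its head on the black rubber mat, and leave the other things on the bench where they are.

Things in the scene. Friction and masses are not known exactly. Their poses are not given: they have to be found in the camera images.
- jig: the tube jig, fixed: dark wooden base plate 170 (x) x 250 (y) x 10 mm with two toothed wooden rails at x = -45 and +45 mm (each 20 mm wide, teeth 46 mm high; nothing between them above the base). Origin under the cradle's middle, z up. Blue hinge ears at y +103 reach z 66 mm; the blue pin housing (36 mm square) at x 70, y -112 reaches z 35 mm
- cradle_mid (a point): centre of the jig's cradle, 36 mm above the bench, axes as the jig's. The teeth form three parallel V grooves along x, at y = -60, 0 and +60 mm; a tube in a groove has its axis at this height, its top 50 mm above the bench. Any tube may go in any groove; a spare groove stays empty
- saddle (a joint): angle of the blue hinged saddle (steel strap 36 mm wide, 215 mm long, 0.3 kg) about a hinge along the jig's x axis: 0 = shut, level across the grooves, 53 to 63 mm above the bench; grows as it opens up and over to the jig's +y side, stop at 2.85; starts at 2.55 to 2.8, leaning back. Stiff hinge (0.45 N m): stays where left; 3 to 6 N at the bar moves it. Shuts only if the bolt is swung aside
- saddle_bar (a point): grip point on the saddle's red round handle bar, 12 mm thick, parallel to the hinge; the bar sticks out 74 mm from the strap's side to the jig's -x, this point is 44 mm out from the strap's edge. Shut, it is at x -62, y -60, z 80 mm in the jig's frame, 30 mm above the tubes' tops; it swings on a radius of 161.5 mm about the hinge axis, which is at y +100, z 58 mm
- bolt (a joint): angle of the swing bolt about a pivot along the jig's x axis: 0 = upright, its shank in the open slot at the saddle's free end, its brass nut above the saddle's fork (its stop); grows as it leans out to the jig's -y side, at most 1.3; starts at 0.8 to 1.1. Stays where it is left (0.12 N m, 1 to 2 N at the bar)
- bolt_bar (a point): grip point on the bolt's orange round cross-bar, 12 mm thick, parallel to the pivot, that sticks out 62 mm from the 10 mm shank's axis to the jig's -x side (12 mm to +x); this point lies 36 mm out from the shank's axis, on a radius of 95 mm about the pivot axis, which is at y -100, z 18 mm in the jig's frame; upright it is at x -36, y -100, z 113 mm in the jig's frame
- pin (a joint): how far the sprung lock pin is driven down, m: 0 = up, 0.020 = fully down. About 5 N starts it and 8 N holds it moving; stays down by friction. Drive it only when the bolt is in the slot
- pin_top (a point): top centre of the pin's yellow round head, 20 mm across, at x 70, y -112 mm in the jig's frame; 78 mm above the bench when up, 58 mm when down. The pin is to be driven by the mallet's flat face, never by gripper or arm
- tube_a_mid (a point): centre of a brass tube, 28 mm thick, 160 mm long, about 0.18 kg, lying on the bench at the start; x along the tube. May be absent
- tube_b_mid (a point): centre of a brass tube, 28 mm thick, 160 mm long, about 0.18 kg, lying on the bench at the start; x along the tube. May be absent
- tube_c_mid (a point): centre of a brass tube, 28 mm thick, 160 mm long, about 0.18 kg, lying on the bench at the start; x along the tube. May be absent
- dowel_a_mid (a point): centre of a leftover round wooden dowel, 26 mm thick, 120 mm long, about 60 g, lying in one of the jig's grooves at the start, its axis 34 mm above the bench; x along the dowel. May be absent
- dowel_b_mid (a point): centre of a leftover round wooden dowel, 26 mm thick, 120 mm long, about 60 g, lying in one of the jig's grooves at the start, its axis 34 mm above the bench; x along the dowel. May be absent
- bin: small open red bin, fixed: 90 (x) x 150 (y) x 45 mm high, walls and floor 5 mm thick, for the dowels, which lie along its y axis; origin at the centre of its underside
- mat: black rubber mat, fixed, 220 (x) x 120 (y) x 4 mm, the mallet's place; origin at the centre of its underside
- mallet_grip (a point): point to grip on the mallet's round wooden handle (24 mm thick), 72 mm from the head's axis, 38 mm above the striking face. The head is an upright black cylinder 64 mm across, 76 mm high, standing on its flat striking face; the handle leaves it level along -x to 158 mm from the head's axis; z up. About 0.36 kg
- mallet_head (a point): centre of the mallet's head, half-way up (38 mm above the striking face)
- varnish_can: bystander, leave where it is: varnish can 80 mm across, 100 mm high
- wax_jar: bystander, leave where it is: wax jar 64 mm across, 75 mm high
- sanding_block: bystander, leave where it is: wooden sanding block 110 x 60 x 35 mm
- tape_roll: bystander, leave where it is: yellow tape roll 90 mm across, 24 mm high
- medallion_a: bystander, leave where it is: brass-rimmed medallion 84 mm across, 12 mm high
- medallion_b: bystander, leave where it is: brass-rimmed medallion 84 mm across, 12 mm high
- wedge: bystander, leave where it is: wooden offcut 160 x 45 x 30 mm
There are look-alikes about, which are no part of the job. What is shaped like the part that bears tube_c_mid but green or turquoise is not meant.

How it is judged (in metres and radians):
On the way, in this order (a step that is already met when the one before it is completed fails the run):
1. every dowel is in the bin and every tube lies in a V groove, let go, with the saddle still open (x of dowel_a_mid in the frame of bin between -0.045 and 0.045 m and y of dowel_a_mid in the frame of bin between -0.075 and 0.075 m and z of each of dowel_a_mid, dowel_b_mid in the frame of bin below 0.055 m and x of dowel_b_mid in the frame of bin between -0.045 and 0.045 m and y of dowel_b_mid in the frame of bin between -0.075 and 0.075 m and x of tube_a_mid in the frame of jig between -0.025 and 0.025 m and y of tube_a_mid in the frame of jig between -0.072 and 0.072 m and z of tube_a_mid in the frame of jig between 0.031 and 0.041 m and angle between the x axis of each of tube_a_mid, tube_b_mid, tube_c_mid and the x axis of jig, either way round below 0.12 rad and x of tube_b_mid in the frame of jig between -0.025 and 0.025 m and y of tube_b_mid in the frame of jig between -0.072 and 0.072 m and z of tube_b_mid in the frame of jig between 0.031 and 0.041 m and x of tube_c_mid in the frame of jig between -0.025 and 0.025 m and y of tube_c_mid in the frame of jig between -0.072 and 0.072 m and z of tube_c_mid in the frame of jig between 0.031 and 0.041 m and contact force between each of tube_a, tube_b, tube_c and the fingers below 0.5 N and value of joint saddle above 1 rad), for 0.2 s.
2. the saddle is shut over the tubes (x of tube_a_mid in the frame of jig between -0.025 and 0.025 m and y of tube_a_mid in the frame of jig between -0.072 and 0.072 m and z of tube_a_mid in the frame of jig between 0.031 and 0.041 m and angle between the x axis of each of tube_a_mid, tube_b_mid, tube_c_mid and the x axis of jig, either way round below 0.12 rad and x of tube_b_mid in the frame of jig between -0.025 and 0.025 m and y of tube_b_mid in the frame of jig between -0.072 and 0.072 m and z of tube_b_mid in the frame of jig between 0.031 and 0.041 m and x of tube_c_mid in the frame of jig between -0.025 and 0.025 m and y of tube_c_mid in the frame of jig between -0.072 and 0.072 m and z of tube_c_mid in the frame of jig between 0.031 and 0.041 m and value of joint saddle below 0.07 rad), for 0.2 s.
3. the bolt stands in the saddle's slot (all of step 2 and value of joint bolt below 0.1 rad), for 0.2 s.
4. the pin is driven down under the mallet's head (value of joint saddle below 0.07 rad and value of joint bolt below 0.1 rad and value of joint pin above 0.017 m and horizontal distance between mallet_head and pin_top below 0.04 m), for 0.05 s.
At the end, for the whole second after the job is handed in: Dowels in the bin; every tube lies in a V groove (axis 31-41 mm up, centred within 25 mm, 0.12 rad); saddle shut (< 0.07 rad), bolt in the slot (< 0.1 rad), pin at least 16 mm down; the mallet stands at rest on its head (tilt < 0.15), the head's centre over the mat (all of step 3 and x of dowel_a_mid in the frame of bin between -0.045 and 0.045 m and y of dowel_a_mid in the frame of bin between -0.075 and 0.075 m and z of each of dowel_a_mid, dowel_b_mid in the frame of bin below 0.055 m and x of dowel_b_mid in the frame of bin between -0.045 and 0.045 m and y of dowel_b_mid in the frame of bin between -0.075 and 0.075 m and value of joint pin above 0.016 m and x of mallet_head in the frame of mat between -0.11 and 0.11 m and y of mallet_head in the frame of mat between -0.06 and 0.06 m and z of mallet_head in the frame of mat below 0.05 m and angle between mallet_head's own z axis and vertical below 0.15 rad and linear speed of mallet below 0.02 m/s); the robot touches nothing.
It fails at once if the gripper or arm pushes the pin (contact force between pin and the fingers above 2 N or contact force between pin and the arm above 2 N).
It fails at once if the pin is driven before the bolt is in the slot (value of joint pin above 0.006 m and value of joint bolt above 0.2 rad).
It fails at once if a bystander is moved more than 3 cm (distance of any of varnish_can, wax_jar, sanding_block, tape_roll, medallion_a, medallion_b, wedge from where it was at the start of the episode above 0.03 m).
Of dowel_a, dowel_b only 1 to 2 are there at a start; the rules pass over those that are not, and their reading is None.
Of tube_a, tube_b, tube_c only 2 to 3 are there at a start; the rules pass over those that are not, and their reading is None.
At some moment in a run one of mallet may be knocked a few centimetres aside while the robot is not near it.
Once in a run the grip may slacken for a moment while it holds something.
It also fails if it takes over 200 s, if anything falls off the work surface, if the arm or the gripper's body presses on something with over 40 N, if the wrist force passes 120 N, or if a joint passes its speed limit or range.

### The arm

A 6-joint arm with a two-finger parallel gripper is mounted at the origin on the work surface. World frame = base frame: x ahead of the robot, y to its left, z up, the work surface at z = 0. Lengths are in m, angles in degrees, forces in N, time in s.
With the tool pointing down it reaches from about 0.35 to 0.875 m from the base axis. Payload 4.2 kg.
Tool frame: the origin (TCP) lies at the very end of the fingers, on their centre line; the grasp point (between the pads) lies 19 mm behind it; z points along the fingers, y is the line along which they close (so a half turn about z gives the same grasp; the last joint's range is limited). The gripper opens to 87 mm and grips with 3 to 60 N. Pads are 19 mm wide; open, the fingers measure 117 mm over their backs; the gripper's body (75 mm by 190 mm) begins 51 mm behind the grasp point.
Start: joints at [-51.646, 22.042, 0.453, 0, -68.411, -14.817], TCP at [0.25, -0.573, 0.192] pointing down, gripper open.
Joint ranges: [-179.83, 179.83], [-69.29, 118.12], [-61.27, 80.66], [-181.25, 117.63], [-171.15, -9.14], [-177.46, 177.46]. Speed limits (degrees/s): [159.86, 159.86, 180, 180, 180, 180].

### API

Orientations are given as a 3x3 rotation matrix whose columns are the frame's x, y, z axes.
In Python, from station import sense, cams, r gives the robot as it stands. The module is installed in compiled form; this text tells all that it offers.
- The arm moves only by the tool step_arm, never from a script. Its argument "targets" is text: rows parted by semicolons, each of 4 numbers parted by spaces: the shift along the tool's x, y, z in cm, then the turn about the tool's z in degrees. In form: x y z turn; .... A call has 1 to 12 rows; each row shifts and turns the commanded pose from where the row before left it, along the tool's axes as they then stand; what a row does not reach is not made up. A row lasts 1/12 s, in which the tool goes at most 41.7 mm and 7.16 degrees, less where a joint would pass 70% of its speed; a pose out of reach is approached as far as the arm can. A call with a gripper value outside its range is refused whole. "claw" is the finger opening in cm, from 0 to 8.7, set as the call begins (left out, the last holds). The fingers move at their own pace and stop on an object; the grip force is fixed at half the most. Time passes only in rows, so rows that do not move let the fingers close. It gives the time, the measured TCP pose, the force, the opening and the grip force at its end, in the units of the state.
- sense(): the state, without advancing time (a new reading comes with each control period).
- cams.capture(name): name is "side" or "top" or "wrist"; returns a dict with "frame" (400x640x3 uint8, blue, green, red), "vertical_fov" (degrees; the focal length in pixels is half the picture's height over the tangent of half this angle, whatever the lens; pixels are square), "cx", "cy" (the principal point, pixels), "eye" and "rotation" of the camera in the world; the wrist camera has in their place "tool_from_camera" (4x4, takes a point from camera to tool coordinates, whose origin is the TCP and whose axes are the flange's). Camera axes: x right, y down, z forward; pixel columns grow to the right and rows downward; lengths in m; the calibration is good to about 2 mm. A picture is of the moment at which its call begins: read the wrist's pose just before it. There is no depth.
- r.finish_job(): hands the job in; it is judged then, once.
The state is a dict: "time_s": time; "joints": joint angles; "joint_velocities": joint speeds; "effort": joint torques, N m; "tcp_pos": TCP position; "ee_rot": TCP orientation; "wrist_force": force on the tool from outside, world axes, zero at the start; "moment": the same for the moment, N m; "gripper_width": opening from 0.0 (shut) to 1.0 (fully open); "gripper_force": force on a finger pad.
Only numpy, scipy, OpenCV 4.12 (cv2) and the standard library are available. Lean on these libraries where they do the work, as an engineer would, in place of code of your own. Each camera call takes 0.05 s, during which the arm holds its last target. There are 200 camera calls.

## Working session

There is one attempt and no reset: what is moved stays moved. The work goes in short steps, Python scripts to look and compute and a tool call to move; the robot and the scene stay as the last step left them, time stands still between calls to the robot, and variables do not carry over. Pictures are saved under pics/ and viewed, at most 14 in all, crops included, and the job is handed in when it is done.

Besides the shell and the picture viewer there is one more tool, called after "Request:" as a command line: name --argument value ..., lists and objects as JSON in quotes. step_arm: Moves the arm, as the interface text tells. Its arguments: {"type":"object","properties":{"targets":{"type":"string"},"claw":{"type":"number"}},"required":["targets"]}

```bash
mkdir -p pics; cat > h.py <<'E'
import numpy as np, cv2, json, sys
from station import sense, cams, r
def shot(name, fn):
    s=sense(); c=cams.capture(name); cv2.imwrite(f'pics/{fn}.png',c['frame'])
    d={k:(np.asarray(v).tolist()) for k,v in c.items() if k!='frame'}
    if name=='wrist':
        T=np.eye(4);T[:3,:3]=s['ee_rot'];T[:3,3]=s['tcp_pos']
        M=T@np.array(c['tool_from_camera']); d['eye']=M[:3,3].tolist(); d['rotation']=M[:3,:3].tolist()
    json.dump(d,open(f'pics/{fn}.json','w')); return c['frame'],d
def load(fn): return json.load(open(f'pics/{fn}.json'))
def f(d): return 200/np.tan(np.radians(d['vertical_fov'])/2)
def p2w(d,u,v,z):
    R=np.array(d['rotation']);e=np.array(d['eye'])
    q=R@np.array([(u-d['cx'])/f(d),(v-d['cy'])/f(d),1]); return e+q*(z-e[2])/q[2]
def w2p(d,p):
    R=np.array(d['rotation']);q=R.T@(np.array(p)-np.array(d['eye']))
    return np.array([d['cx'],d['cy']])+f(d)*q[:2]/q[2]
E
python3 - <<'E'
from h import *
for n in ('top','side'):
    fr,d=shot(n,n+'0'); cv2.imwrite(f'pics/{n}0v.png',cv2.resize(fr,(800,500),interpolation=cv2.INTER_CUBIC)); print(n,d)
s=sense();print(s['ee_rot'],s['gripper_width'],s['wrist_force'])
E
```

```text
top {'vertical_fov': 43.07968823065207, 'cx': 322.8426688261449, 'cy': 207.38315565832474, 'eye': [0.3831357692260555, -0.06997510838770926, 1.36911688065469], 'rotation': [[0.003010483027722047, -0.9980267419063014, 0.06271809493146648], [-0.9999873993110652, -0.002752576063635672, 0.004198159609439703], [-0.004017239230146568, -0.06272994312851353, -0.9980224526653001]]}
side {'vertical_fov': 55.36799732514013, 'cx': 312.64723568489836, 'cy': 200.91472347481533, 'eye': [0.3668402043311851, 0.6524061148768974, 0.8534468101139729], 'rotation': [[-0.9918113958157405, -0.0796900931269058, 0.09979801695152898], [-0.12654703718450566, 0.7185072135067819, -0.6839102510699362], [-0.01720472347513696, -0.690939124088472, -0.7227081875100071]]}
[[-9.16871376e-01 -3.99181830e-01 -8.64033841e-04]
 [-3.99182754e-01  9.16869708e-01  1.75150544e-03]
 [ 9.30373083e-05  1.95081261e-03 -9.99998093e-01]] 1.000299053691659 [0.85988359 0.60060657 0.44772617]
```

View pics/top0v.png

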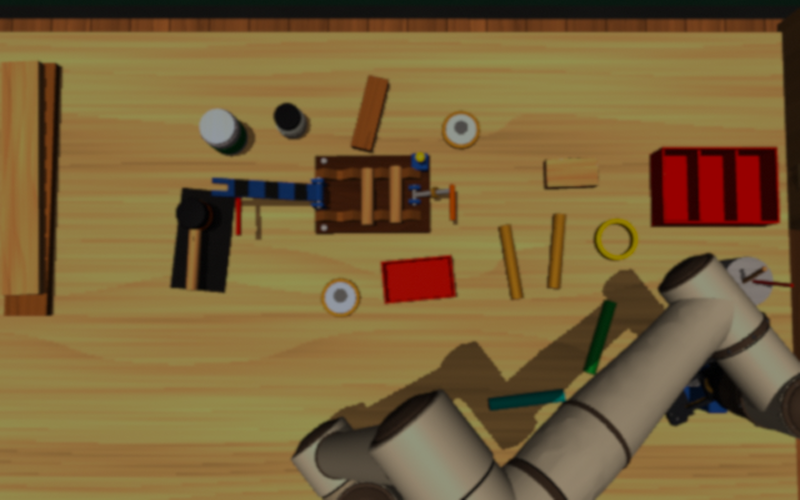

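View pics/side0v.png

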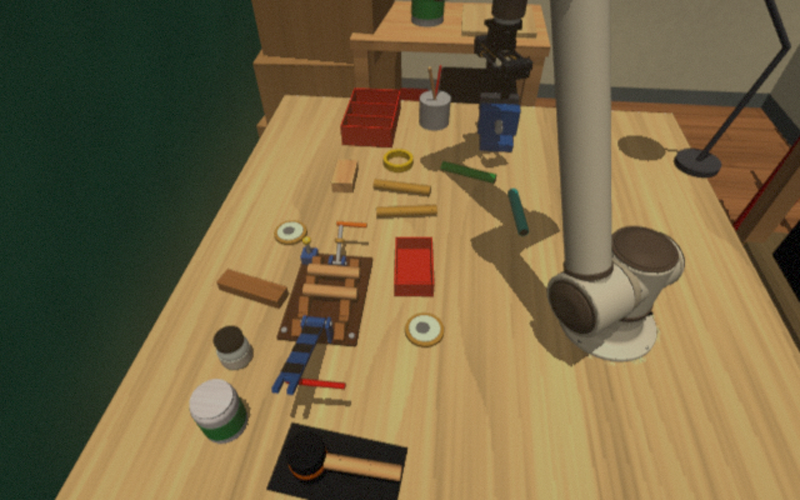

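The top view shows brass tubes at (510,262) and (557,252) in the 800-wide picture. Possible look-alikes are the green (600,337) and turquoise (526,400) tubes, the wooden dowels in the jig (367,195 and 395,193) and the wedge (370,113). The jig is centred near (373,195), the bin near (418,279), and the mallet's head at (195,213) on the mat. I choose the two brass tubes and check them in a close crop.

```bash
python3 - <<'E'
from h import *
fr=cv2.imread('pics/top0.png'); a=cv2.resize(fr[115:250,240:380],None,fx=4,fy=4,interpolation=cv2.INTER_CUBIC)
b=cv2.resize(fr[160:250,390:500],None,fx=2,fy=2,interpolation=cv2.INTER_CUBIC)
o=np.zeros((540,800,3),np.uint8);o[:,:560]=a;o[:180,570:790]=b
e=cv2.resize(fr[145:240,130:195],None,fx=3.4,fy=3.4,interpolation=cv2.INTER_CUBIC);o[200:200+e.shape[0],570:570+e.shape[1]]=e
cv2.imwrite('pics/c1.png',np.clip(o*1.6,0,255).astype(np.uint8))
E
```

```text
(no output)
```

View pics/c1.png

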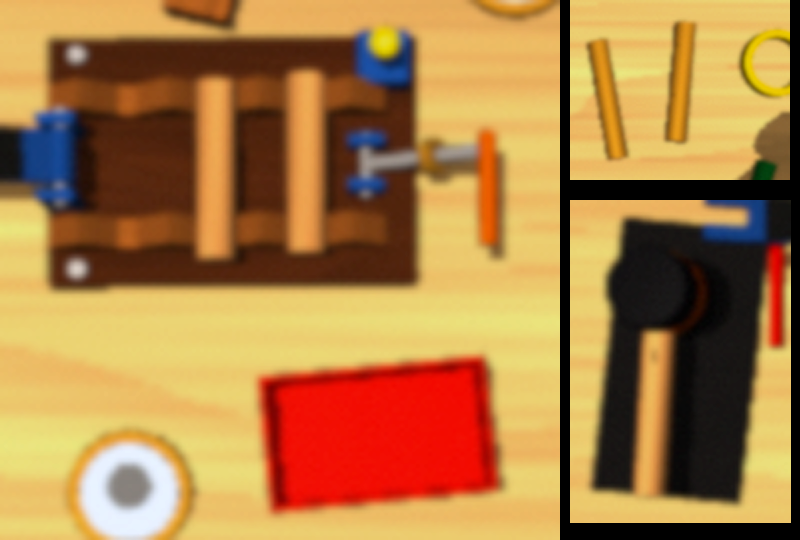

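The crop shows jig plate corners at about (50,38), (416,40), (416,285) and (50,288). The dowels lie at (214,168) and (306,161). The bin rim corners are (260,378), (487,357), (499,490) and (273,511). Two brass tubes are confirmed, and the mallet stands on its mat.

```bash
python3 - <<'E'
from h import *
d=load('top0'); A=lambda u,v,z:p2w(d,240+u/4-.4,115+v/4-.4,z)[:2]
B=lambda u,v,z:p2w(d,390+(u-570)/2-.25,160+v/2-.25,z)[:2]
C=lambda u,v,z:p2w(d,130+(u-570)/3.4-.35,145+(v-200)/3.4-.35,z)[:2]
np.set_printoptions(precision=4,suppress=True)
ang=lambda v:np.degrees(np.arctan2(v[1],v[0]))
c=[A(*p,.01) for p in((50,38),(416,40),(416,285),(50,288))]
print('jig',np.mean(c,0),'y ang-90',ang((c[0]+c[3]-c[1]-c[2]))-90,np.linalg.norm(c[0]-c[1]),np.linalg.norm(c[1]-c[2]))
c=[A(*p,.045) for p in((260,378),(487,357),(499,490),(273,511))]
print('bin',np.mean(c,0),ang((c[0]+c[3]-c[1]-c[2]))-90,np.linalg.norm(c[0]-c[1]),np.linalg.norm(c[1]-c[2]))
for n,p in(('dm',[(214,78),(214,258)]),('d2',[(306,70),(306,252)])):
    e=[A(*q,.043) for q in p];print(n,np.mean(e,0),ang(e[0]-e[1]),np.linalg.norm(e[0]-e[1]))
for n,p in(('t1',[(597,41),(617,157)]),('t2',[(686,23),(676,141)])):
    e=[B(*q,.018) for q in p];print(n,np.mean(e,0),ang(e[0]-e[1]),np.linalg.norm(e[0]-e[1]))
h=C(648,287,.08);t=C(650,495,.045);print('mallet',h,t,ang(h-t),np.linalg.norm(h-t))
m=[C(*p,.004) for p in((625,220),(768,235),(740,502),(592,488))];print('mat',np.mean(m,0),m)
E
```

```text
jig [0.6099 0.0038] y ang-90 0.20987368041481602 0.2485884169262481 0.16707226975126524
bin [ 0.4254 -0.0951] 5.462123480710659 0.1492399598337856 0.08724039083509834
dm [0.6007 0.0145] 0.3835162596925963 0.11977396664529369
d2 [ 0.6055 -0.0462] 0.22032090180854283 0.12113445753628238
t1 [ 0.464  -0.2922] 9.342413326250814 0.15710939109484592
t2 [ 0.487  -0.3913] -5.513742212443185 0.15883298461923592
mallet [0.5584 0.3723] [0.4022 0.3789] -2.4145621912315 0.15634934184676783
mat [0.5098 0.3704] [array([0.6227, 0.4182]), array([0.6108, 0.3033]), array([0.3974, 0.3213]), array([0.4082, 0.439 ])]
```

Request:
step_arm --targets "0 0 0 5.8;0 0 0 5.8;0 0 0 5.8;0 0 0 5.9;-2.2 3.3 0 0;-2.2 3.3 0 0;-2.2 3.3 0 0;-2.2 3.3 0 0;-2.2 3.3 0 0;-2.2 3.3 0 0;-2.2 3.3 0 0;-2.2 3.3 0 0" --claw 6

```text
time_s: 1.1
tcp_pos: [0.4249, -0.3063, 0.1915]
ee_rot: [[-1.0, -0.004, -0.0], [-0.004, 1.0, 0.0], [0.0, 0.0, -1.0]]
wrist_force: [0.9, -0.2, -0.1]
gripper_width: 0.69
gripper_force: 0.0
```

Request:
step_arm --targets "-2.2 3.3 0 0;-2.2 3.3 0 0;-2.2 3.3 0 0;-2.2 3.3 0 0;-2.2 3.3 0 0;-2.2 3.3 0 0;-2.2 3.3 0 0;-2.2 3.3 0 0;0 0 0 0;0 0 0 0;0 0 0 0"

```text
time_s: 2.02
tcp_pos: [0.5989, -0.0434, 0.191]
ee_rot: [[-1.0, -0.005, -0.002], [-0.005, 1.0, -0.0], [0.002, -0.0, -1.0]]
wrist_force: [0.5, 0.2, 0.3]
gripper_width: 0.693
gripper_force: 0.0
```

```bash
cat >> h.py <<'E'
def yaw(): 
    R=np.array(sense()['ee_rot']); return np.degrees(np.arctan2(R[1,0],R[0,0]))
def go(x,y,z,yw=None):
    "print turn (deg about tool z) then shift in cm in the turned frame"
    s=sense();R=np.array(s['ee_rot']);y0=yaw();t=0
    if yw is not None: t=-((yw-y0+180)%360-180)
    a=np.radians(t);Rz=np.array([[np.cos(a),-np.sin(a),0],[np.sin(a),np.cos(a),0],[0,0,1]])
    print('tcp',np.round(s['tcp_pos'],4),'yaw %.2f j6 %.1f turn %.2f shift'%(y0,s['joints'][5],t),np.round((R@Rz).T@(np.array([x,y,z])-s['tcp_pos'])*100,2),'t',round(s['time_s'],1))
E
python3 - <<'E'
from h import *
fr,d=shot('wrist','w1');go(.6055,-.0462,.15,-179.8)
E
```

```text
tcp [ 0.5987 -0.044   0.1913] yaw -179.79 j6 -101.0 turn 0.01 shift [-0.68 -0.22  4.13] t 2.1
```

View pics/w1.png

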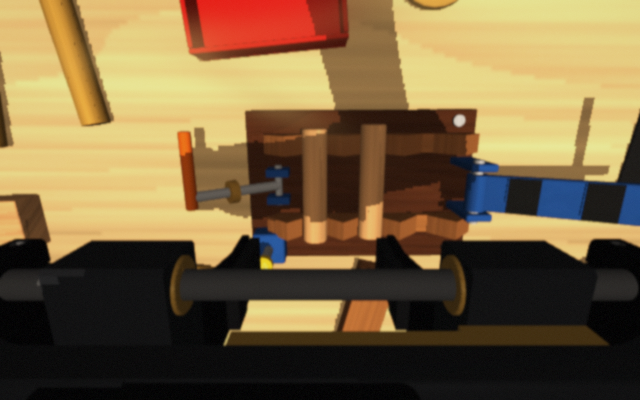

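The wrist picture shows both dowels, with ends at (315,130)-(314,242) and (374,126)-(371,238). I will cross-check these against the top view.

```bash
python3 - <<'E'
from h import *
d=load('w1')
for p in[(315,130),(314,242),(374,126),(371,238)]: print(p2w(d,*p,.045)[:2])
for n,p,z in[('ear',(480,165),.066),('bar top',(186,133),.066),('bar bot',(192,210),.066),('plate',(246,111),.01),('plate',(476,109),.01),('blue strap end',(640,203),.1)]:print(n,p2w(d,*p,z)[:2])
E
```

```text
[ 0.54650136 -0.04601203]
[ 0.66384672 -0.04673665]
[0.54239413 0.0115464 ]
[0.65895847 0.01405055]
ear [0.57690229 0.10980465]
bar top [ 0.54867441 -0.16456602]
bar bot [ 0.62256101 -0.16590923]
plate [ 0.52892704 -0.1198471 ]
plate [0.52566874 0.12477308]
blue strap end [0.60410496 0.23635761]
```

Request:
step_arm --targets "-0.6 -0.2 3.3 0;0 0 3.3 0;0 0 3.3 0;0 0 3.2 0;0 0 2 0;0 0 1 0;0 0 1 0;0 0 0 0;0 0 0 0" --claw 4.5

```text
time_s: 2.82
tcp_pos: [0.606, -0.046, 0.0217]
ee_rot: [[-1.0, -0.004, 0.001], [-0.004, 1.0, -0.0], [-0.001, -0.0, -1.0]]
wrist_force: [-0.2, -0.2, 0.2]
gripper_width: 0.521
gripper_force: 0.0
```

Request:
step_arm --targets "0 0 0 0;0 0 0 0;0 0 0 0;0 0 0 0;0 0 0 0;0 0 0 0" --claw 1.8

```text
time_s: 3.32
tcp_pos: [0.6056, -0.0454, 0.021]
ee_rot: [[-1.0, -0.004, 0.0], [-0.004, 1.0, 0.0], [-0.0, 0.0, -1.0]]
wrist_force: [-0.1, -0.3, -0.5]
gripper_width: 0.225
gripper_force: 0.0
```

Request:
step_arm --targets "0 0 -2 0;0 0 -3 0;0 0 -3 0;0 0 -3 0;0 0 -1 0;0 0 0 -7;0 0 0 -7;0 0 0 -7;0 0 0 -7;0 0 0 -7;0 0 0 -7;0 0 0 -7"

```text
time_s: 4.32
tcp_pos: [0.6051, -0.0455, 0.1402]
ee_rot: [[-0.648, -0.761, -0.001], [-0.761, 0.648, 0.0], [0.001, 0.001, -1.0]]
wrist_force: [0.8, 0.1, 0.7]
gripper_width: 0.209
gripper_force: 0.0
```

```bash
python3 - <<'E'
from h import *
go(.4254+.015,-.095+.0014,.12,-84.5); print(sense()['gripper_width'],sense()['gripper_force'])
E
```

```text
tcp [ 0.6051 -0.0455  0.1402] yaw -130.42 j6 -51.4 turn -45.92 shift [ 3.21 16.85  2.03] t 4.3
0.2085474947921905 0.0
```

```bash
python3 - <<'E'
from h import *
w,_=shot('wrist','w2'); s,_=shot('side','s2'); 
o=np.zeros((600,800,3),np.uint8);o[:300,:480]=cv2.resize(w,(480,300));o[300:,:]=cv2.resize(s[100:340,150:470],(800,600))[300:] if 0 else cv2.resize(s[150:330,150:390],(800,300))
cv2.imwrite('pics/c2.png',np.clip(o*1.4,0,255).astype(np.uint8))
E
```

```text
(no output)
```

View pics/c2.png

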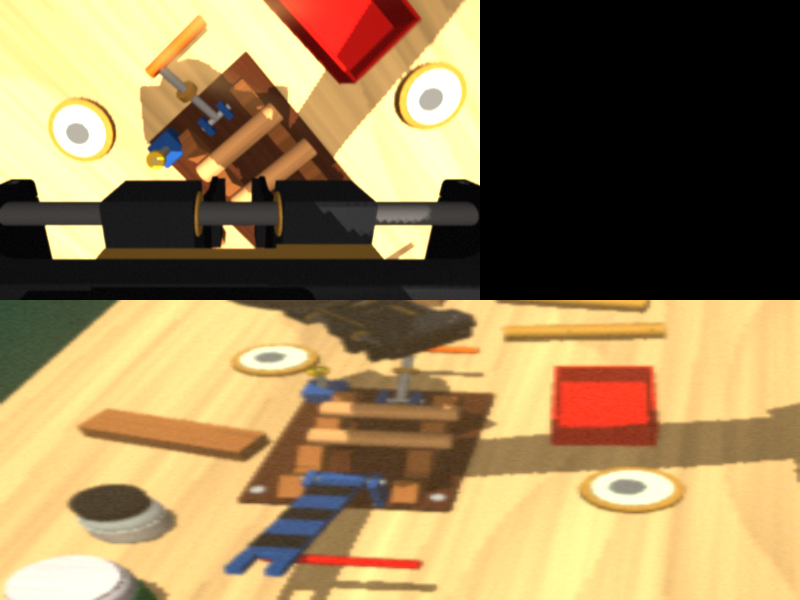

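Both dowels are still in their grooves, at about (210,172)-(272,115) and (250,195)-(310,147) in the small picture. The fingers closed past 26 mm without gripping anything. I'll check the geometry.

```bash
python3 - <<'E'
from h import *
d=load('w2')
for p in[(207,170),(272,116),(309,148)]: print(p2w(d,p[0]*4/3,p[1]*4/3,.04)[:2])
# where the TCP itself projects, and the top-view's check
for fn in('w1','w2'):
    d=load(fn);print(fn,d['eye'],np.array(d['rotation'])[:,2])
s=sense();d=load('w2');print(w2p(d,s['tcp_pos']),w2p(d,s['tcp_pos']+np.array(s['ee_rot'])@[0,.009,-.019]),w2p(d,s['tcp_pos']+np.array(s['ee_rot'])@[0,-.009,-.019]), s['effort'],s['wrist_force'])
d=load('side0')
for p in[(.605,-.0463,.034),(.6005,.0135,.034)]:
  for e in(-.06,.06): print(w2p(d,np.array(p)+[e,0,0]))
fr=cv2.imread('pics/s2.png');cv2.imwrite('pics/c3.png',cv2.resize(fr[190:290,210:310],(600,600),interpolation=cv2.INTER_CUBIC))
E
```

```text
[ 0.65502145 -0.04691738]
[ 0.55399153 -0.04706541]
[0.54407993 0.01121467]
w1 [0.5284812683239308, -0.043300068912791284, 0.38249844243050435] [ 2.63038735e-01  4.29910229e-04 -9.64785178e-01]
w2 [0.5599118555586515, -0.10008895952523907, 0.3315847207306744] [ 0.17089063  0.20069549 -0.96463346]
[319.14004075 232.85072695] [335.70157831 245.07247186] [302.85062747 244.86593418] [ 4.28435480e-03 -3.83734059e+01  1.76207846e+01  3.98820207e+00
 -2.66910880e-02  5.46933264e-01] [-0.85308987 -0.02995184 -0.7561328 ]
[286.65210449 218.42328757]
[245.68354642 214.91815534]
[284.49424919 234.89681711]
[241.94977215 231.06838274]
```

View pics/c3.png

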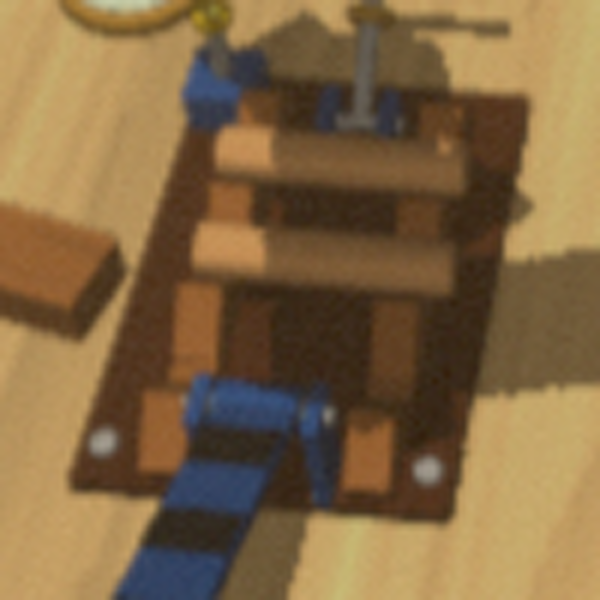

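Request:
step_arm --targets "0 0 0 7;0 0 0 7;0 0 0 7;0 0 0 7;0 0 0 7;0 0 0 7;0 0 0 7;0 0 3 0;0 0 3 0;0 0 3 0;0 0 2 0;0 0 1 0" --claw 4.5

```text
time_s: 5.42
tcp_pos: [0.603, -0.0457, 0.0173]
ee_rot: [[-1.0, -0.0, -0.006], [-0.0, 1.0, -0.0], [0.006, -0.0, -1.0]]
wrist_force: [-1.0, -0.0, -0.3]
gripper_width: 0.517
gripper_force: 0.0
```

```bash
python3 - <<'E'
from h import *
go(.6055,-.0462,.018,-179.8)
w,_=shot('wrist','w3'); s,d=shot('side','s3'); print(w2p(d,sense()['tcp_pos']))
o=np.zeros((600,800,3),np.uint8);o[:250,:400]=cv2.resize(w,(400,250));o[:,400:]=0
o[200:,400:]=cv2.resize(s[170:270,210:310],(400,400));cv2.imwrite('pics/c4.png',np.clip(o*1.6,0,255).astype(np.uint8))
E
```

```text
tcp [ 0.603  -0.0457  0.0173] yaw -179.97 j6 -100.9 turn -0.17 shift [-0.25 -0.05 -0.08] t 5.4
[266.90071628 220.32640422]
```

View pics/c4.png

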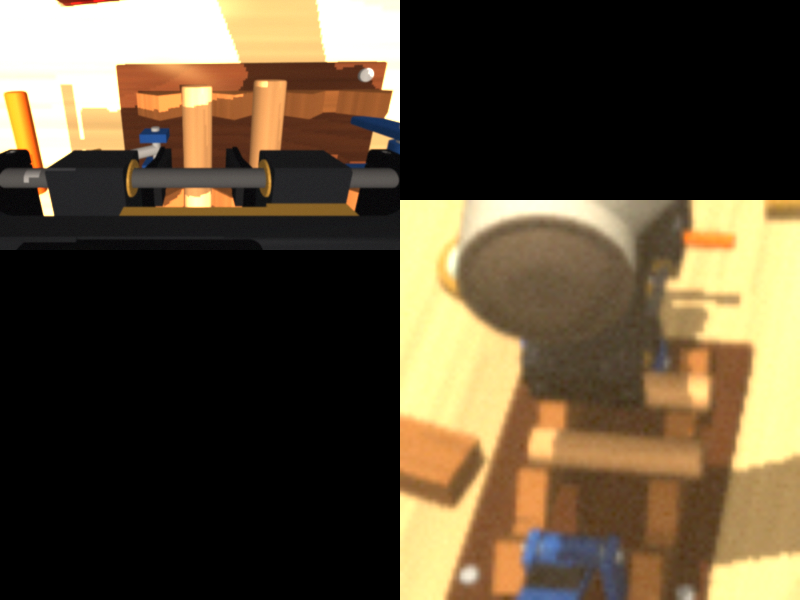

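The fingers straddle the dowel at (197,140), so the position is right. I'll close again and watch the width.

Request:
step_arm --targets "0 0 0 0;0 0 0 0;0 0 0 0;0 0 0 0" --claw 1.5

```text
time_s: 5.85
tcp_pos: [0.6064, -0.0453, 0.0223]
ee_rot: [[-1.0, -0.004, 0.003], [-0.004, 1.0, 0.0], [-0.003, 0.0, -1.0]]
wrist_force: [-0.6, -0.1, -0.2]
gripper_width: 0.296
gripper_force: 0.0
```

Request:
step_arm --targets "0 0 0 0;0 0 0 0;0 0 0 0;0 0 0 0"

```text
time_s: 6.18
tcp_pos: [0.6055, -0.0455, 0.0209]
ee_rot: [[-1.0, -0.004, 0.0], [-0.004, 1.0, 0.0], [-0.0, 0.0, -1.0]]
wrist_force: [0.9, -0.8, -0.2]
gripper_width: 0.176
gripper_force: 0.0
```

```bash
python3 - <<'E'
from h import *
w,d=shot('wrist','w4'); s=sense();print(w2p(d,s['tcp_pos']),w2p(d,[.6055,-.0463,.047]),w2p(d,[.6055,-.0463+.013,.034]))
cv2.imwrite('pics/c5.png',np.clip(cv2.resize(w[120:360,140:460],(800,600))*1.6,0,255).astype(np.uint8))
E
```

```text
[317.13146008 231.90485311] [315.53752597 249.31226089] [338.69489248 240.26512919]
```

View pics/c5.png

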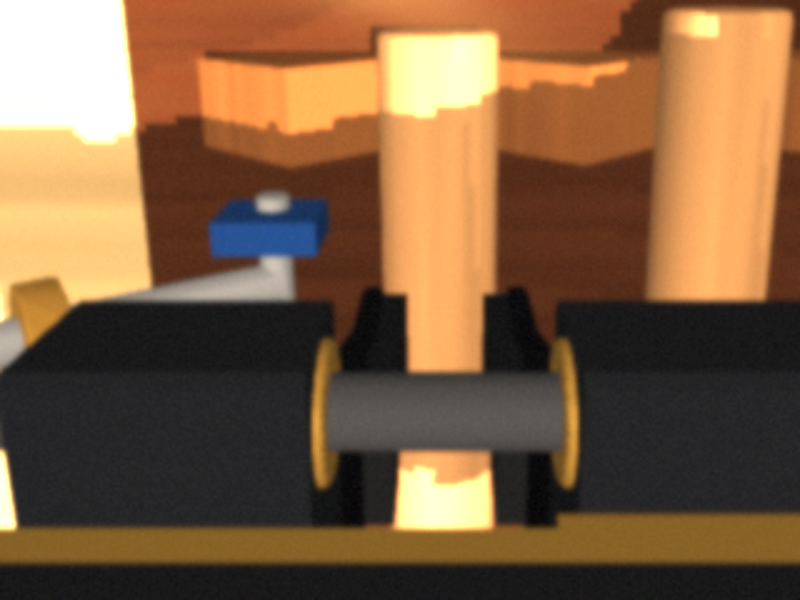

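Request:
step_arm --targets "0 0 0.4 0;0 0 0.4 0;0 0 0 0"

```text
time_s: 6.48
tcp_pos: [0.6063, -0.0459, 0.0142]
ee_rot: [[-1.0, -0.005, 0.001], [-0.005, 1.0, -0.001], [-0.001, -0.001, -1.0]]
wrist_force: [-1.8, -2.0, 8.5]
gripper_width: 0.173
gripper_force: 3.6
```

Request:
step_arm --targets "0 0 -1 0;0 0 -1 0;0 0 -1 0;0 0 0 0"

```text
time_s: 6.82
tcp_pos: [0.6072, -0.0453, 0.0454]
ee_rot: [[-1.0, -0.005, 0.005], [-0.005, 1.0, 0.0], [-0.005, 0.0, -1.0]]
wrist_force: [1.0, 0.8, 0.2]
gripper_width: 0.171
gripper_force: 0.0
```

```bash
python3 - <<'E'
from h import *
w,d=shot('wrist','w5'); s=sense();print(s['tcp_pos'],s['gripper_width'],s['wrist_force'])
cv2.imwrite('pics/c6.png',np.clip(cv2.resize(w[120:360,140:460],(480,360))*1.6,0,255).astype(np.uint8))
E
```

```text
[ 0.60649951 -0.04529811  0.04430002] 0.17450565796616785 [ 0.55469043 -0.1464726   0.17354549]
```

View pics/c6.png

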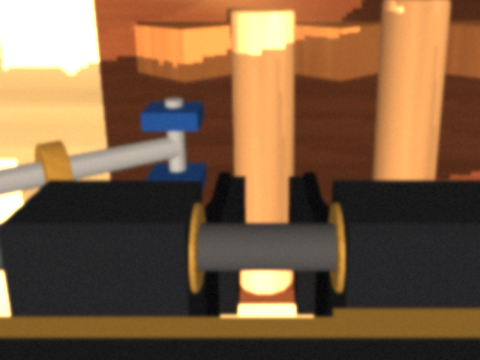

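The closed fingers met the dowel's top only at a reported z of 0.014. So the fingertips seem to sit about 3 cm higher than the reported TCP. I'll probe the base plate with the gripper open.

Request:
step_arm --targets "0 0 1 0;0 0 1 0;0 0 1 0;0 0 0 0;0 0 0 0;0 0 0 0" --claw 4.5

```text
time_s: 7.37
tcp_pos: [0.6053, -0.0456, 0.0122]
ee_rot: [[-1.0, -0.004, -0.001], [-0.004, 1.0, -0.0], [0.001, -0.0, -1.0]]
wrist_force: [0.3, 0.0, -0.1]
gripper_width: 0.49
gripper_force: 0.0
```

Request:
step_arm --targets "0 0 0.4 0;0 0 0 0;0 0 0 0"

```text
time_s: 7.62
tcp_pos: [0.6054, -0.0455, 0.0087]
ee_rot: [[-1.0, -0.004, 0.0], [-0.004, 1.0, 0.0], [-0.0, 0.0, -1.0]]
wrist_force: [-0.2, 0.4, 0.4]
gripper_width: 0.517
gripper_force: 0.0
```

Request:
step_arm --targets "0 0 0.4 0;0 0 0 0;0 0 0 0"

```text
time_s: 7.87
tcp_pos: [0.6053, -0.0455, 0.0046]
ee_rot: [[-1.0, -0.004, -0.0], [-0.004, 1.0, -0.0], [0.0, -0.0, -1.0]]
wrist_force: [0.7, 0.5, 0.2]
gripper_width: 0.517
gripper_force: 0.0
```

Request:
step_arm --targets "0 0 0.5 0;0 0 0.5 0;0 0 0 0;0 0 0 0"

```text
time_s: 8.2
tcp_pos: [0.6049, -0.0456, -0.0059]
ee_rot: [[-1.0, -0.004, -0.001], [-0.004, 1.0, -0.0], [0.001, -0.0, -1.0]]
wrist_force: [0.3, -1.0, 0.0]
gripper_width: 0.513
gripper_force: 0.0
```

Request:
step_arm --targets "0 0 0.3 0;0 0 0 0;0 0 0.3 0;0 0 0 0;0 0 0 0"

```text
time_s: 8.62
tcp_pos: [0.6053, -0.0455, -0.0114]
ee_rot: [[-1.0, -0.004, -0.0], [-0.004, 1.0, -0.0], [0.0, -0.0, -1.0]]
wrist_force: [-0.5, -0.2, -0.2]
gripper_width: 0.516
gripper_force: 0.0
```

Request:
step_arm --targets "0 0 0 0;0 0 0 0;0 0 0 0;0 0 0 0;0 0 0 0;0 0 0 0;0 0 0 0;0 0 0 0" --claw 1.5

```text
time_s: 9.28
tcp_pos: [0.6055, -0.0464, -0.0108]
ee_rot: [[-1.0, -0.004, 0.0], [-0.004, 1.0, -0.001], [-0.0, -0.001, -1.0]]
wrist_force: [-0.4, -5.5, 2.7]
gripper_width: 0.29
gripper_force: 30.0
```

Gripped: 25 mm wide at 30 N. The reported TCP is about 3 cm lower than the true fingertips, and I will allow for that from here on.

Request:
step_arm --targets "0 0 -1.5 0;0 0 -3 0;0 0 -3 0;0 0 -2.5 0;0 0 0 -7;0 0 0 -7;0 0 0 -7;0 0 0 -7;0 0 0 -7;0 0 0 -7;0 0 0 -7;0 0 0 -7"

```text
time_s: 10.28
tcp_pos: [0.6051, -0.0448, 0.0882]
ee_rot: [[-0.551, -0.835, -0.0], [-0.835, 0.551, 0.001], [-0.001, 0.001, -1.0]]
wrist_force: [0.1, -0.6, -0.1]
gripper_width: 0.291
gripper_force: 30.0
```

Request:
step_arm --targets "0 0 0 -7;0 0 0 -7;0 0 0 -7;0 0 0 -7;0 0 0 -7;0 0 0 -4.5;0 0 0 0"

```text
time_s: 10.87
tcp_pos: [0.6052, -0.0449, 0.0883]
ee_rot: [[0.101, -0.995, -0.0], [-0.995, -0.101, 0.001], [-0.001, 0.0, -1.0]]
wrist_force: [0.6, 0.3, -0.8]
gripper_width: 0.287
gripper_force: 30.0
```

```bash
python3 - <<'E'
from h import *
go(.4254+.014,-.095+.0014,.055,-84.5); print(sense()['gripper_width'],sense()['gripper_force'],sense()['wrist_force'])
E
```

```text
tcp [ 0.6052 -0.0449  0.0883] yaw -84.20 j6 -5.2 turn 0.30 shift [ 3.27 16.97  3.33] t 10.9
0.28720157470567265 29.991992712020874 [ 0.56172888  0.32788571 -0.76044579]
```

Request:
step_arm --targets "0.66 3.4 0 0;0.66 3.4 0 0;0.66 3.4 0 0;0.66 3.4 0 0;0.66 3.4 0 0;0 0 2.2 0;0 0 2.2 0;0 0 2.2 0;0 0 0 0;0 0 0 0"

```text
time_s: 11.7
tcp_pos: [0.4389, -0.0953, 0.0223]
ee_rot: [[0.099, -0.995, -0.002], [-0.995, -0.099, -0.0], [0.0, 0.002, -1.0]]
wrist_force: [1.2, 0.6, -0.1]
gripper_width: 0.289
gripper_force: 30.0
```

Request:
step_arm --targets "0 0 0 0;0 0 0 0;0 0 0 0;0 0 0 0;0 0 0 0;0 0 -3.5 0;0 0 -3.5 0" --claw 4.2

```text
time_s: 12.28
tcp_pos: [0.4378, -0.0956, 0.0923]
ee_rot: [[0.1, -0.995, -0.006], [-0.995, -0.1, -0.001], [0.0, 0.006, -1.0]]
wrist_force: [1.5, 0.3, 0.3]
gripper_width: 0.485
gripper_force: 0.0
```

```bash
python3 - <<'E'
from h import *
go(.601,.014,.09,-179.8); w,d=shot('wrist','w6')
cv2.imwrite('pics/c7.png',cv2.resize(w,(480,300)))
E
```

```text
tcp [ 0.4378 -0.0956  0.0923] yaw -84.28 j6 -2.8 turn 95.52 shift [-16.36  10.9    0.12] t 12.3
```

View pics/c7.png

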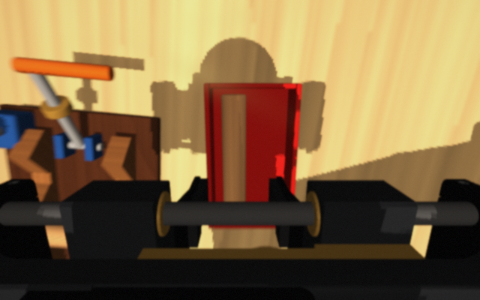

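The dowel lies in the bin at (235,145). Now the second dowel.

Request:
step_arm --targets "0 0 0 7;0 0 0 7;0 0 0 7;0 0 0 7;0 0 0 7;0 0 0 7;0 0 0 7;0 0 0 7;0 0 0 7;0 0 0 7;0 0 0 7;0 0 0 7" --claw 4.5

```text
time_s: 13.33
tcp_pos: [0.4397, -0.0953, 0.0929]
ee_rot: [[-0.98, -0.197, 0.001], [-0.197, 0.98, 0.0], [-0.001, 0.0, -1.0]]
wrist_force: [-0.8, -0.1, 0.2]
gripper_width: 0.519
gripper_force: 0.0
```

Request:
step_arm --targets "0 0 0 7;0 0 0 4.5;-3.25 2.2 0 0;-3.25 2.2 0 0;-3.25 2.2 0 0;-3.25 2.2 0 0;-3.25 2.2 0 0;0 0 0 0;0 0 0 0"

```text
time_s: 14.08
tcp_pos: [0.6026, 0.0165, 0.0918]
ee_rot: [[-1.0, -0.005, -0.001], [-0.005, 1.0, -0.0], [0.001, -0.0, -1.0]]
wrist_force: [-1.3, -0.1, -0.5]
gripper_width: 0.516
gripper_force: 0.0
```

```bash
python3 - <<'E'
from h import *
go(.601,.013,-.011,-179.8)
E
```

```text
tcp [0.6026 0.0165 0.0918] yaw -179.69 j6 -106.6 turn 0.11 shift [ 0.15 -0.35 10.28] t 14.1
```

Request:
step_arm --targets "0.1 -0.3 0 0;0 0 3 0;0 0 3 0;0 0 2 0;0 0 1 0;0 0 0.8 0;0 0 0.5 0;0 0 0 0;0 0 0 0"

```text
time_s: 14.83
tcp_pos: [0.6013, 0.0123, -0.0092]
ee_rot: [[-1.0, -0.004, 0.002], [-0.004, 1.0, 0.0], [-0.002, 0.0, -1.0]]
wrist_force: [-0.6, 0.0, 0.9]
gripper_width: 0.519
gripper_force: 0.0
```

Request:
step_arm --targets "0 0 0 0;0 0 0 0;0 0 0 0;0 0 0 0;0 0 0 0;0 0 0 0;0 0 0 0;0 0 0 0" --claw 1.5

```text
time_s: 15.5
tcp_pos: [0.6011, 0.0132, -0.0097]
ee_rot: [[-1.0, -0.005, 0.001], [-0.005, 1.0, 0.001], [-0.001, 0.001, -1.0]]
wrist_force: [-1.6, 4.9, 4.1]
gripper_width: 0.29
gripper_force: 30.0
```

Request:
step_arm --targets "0 0 -1.5 0;0 0 -3 0;0 0 -3 0;0 0 -2.5 0;0 0 0 -7;0 0 0 -7;0 0 0 -7;0 0 0 -7;0 0 0 -7;0 0 0 -7;0 0 0 -7;0 0 0 -7"

```text
time_s: 16.5
tcp_pos: [0.6001, 0.0116, 0.0891]
ee_rot: [[-0.551, -0.834, -0.001], [-0.834, 0.551, -0.001], [0.002, 0.001, -1.0]]
wrist_force: [0.2, 0.5, -0.1]
gripper_width: 0.29
gripper_force: 30.0
```

Request:
step_arm --targets "0 0 0 -7;0 0 0 -7;0 0 0 -7;0 0 0 -7;0 0 0 -7;0 0 0 -4.5;0 0 0 0"

```text
time_s: 17.08
tcp_pos: [0.6002, 0.0117, 0.0891]
ee_rot: [[0.101, -0.995, -0.001], [-0.995, -0.101, -0.001], [0.001, 0.001, -1.0]]
wrist_force: [-0.2, -0.0, -0.4]
gripper_width: 0.285
gripper_force: 30.0
```

```bash
python3 - <<'E'
from h import *
go(.4254-.018,-.095-.002,.025,-84.5)
d=load('w6')
for u in(224,246):print(p2w(d,u*4/3,145*4/3,.02))
E
```

```text
tcp [0.6002 0.0117 0.0891] yaw -84.22 j6 -10.8 turn 0.28 shift [ 8.97 20.22  6.45] t 17.1
[ 0.45482282 -0.10186311  0.02      ]
[ 0.43136897 -0.10418798  0.02      ]
```

Request:
step_arm --targets "1.5 3.37 0 0;1.5 3.37 0 0;1.5 3.37 0 0;1.5 3.37 0 0;1.5 3.37 0 0;1.5 3.37 0 0;0 0 2.2 0;0 0 2.2 0;0 0 2 0;0 0 0 0;0 0 0 0"

```text
time_s: 18.0
tcp_pos: [0.4077, -0.0978, 0.0253]
ee_rot: [[0.099, -0.995, -0.003], [-0.995, -0.099, -0.001], [0.001, 0.003, -1.0]]
wrist_force: [-0.1, 0.1, -0.3]
gripper_width: 0.294
gripper_force: 30.0
```

Request:
step_arm --targets "0 0 0 0;0 0 0 0;0 0 0 0;0 0 0 0;0 0 0 0;0 0 -3.5 0;0 0 -3.5 0;0 0 -3 0" --claw 4.2

```text
time_s: 18.67
tcp_pos: [0.4085, -0.0975, 0.1277]
ee_rot: [[0.1, -0.995, 0.001], [-0.995, -0.1, -0.0], [0.0, -0.001, -1.0]]
wrist_force: [1.3, -0.5, -0.1]
gripper_width: 0.483
gripper_force: 0.0
```

```bash
python3 - <<'E'
from h import *
w,d=shot('wrist','w7'); go(.464,-.292,.12,-170.7); print(sense()['joints'])
m=cv2.imread('pics/w7.png'); 
for p in [(.4254-.03,-.095,.02)]: print(w2p(d,p))
E
```

```text
tcp [ 0.4131 -0.0976  0.1335] yaw -84.15 j6 -3.2 turn 86.55 shift [ -1.87 -20.     1.43] t 18.7
[  8.95636893   5.14025528 -31.70791957   0.2023387  -52.41476011
  -3.2248395 ]
[333.40000821 196.72959274]
```

Request:
step_arm --targets "0 0 0 7.1;0 0 0 7.1;0 0 0 7.1;0 0 0 7.1;0 0 0 7.1;0 0 0 7.1;0 0 0 7.1;0 0 0 7.1;0 0 0 7.1;0 0 0 7.1;0 0 0 7.1;0 0 0 7.1" --claw 5.5

```text
time_s: 19.72
tcp_pos: [0.4083, -0.0974, 0.1257]
ee_rot: [[-0.984, -0.177, 0.0], [-0.177, 0.984, 0.0], [-0.0, 0.0, -1.0]]
wrist_force: [1.2, -0.2, 0.2]
gripper_width: 0.633
gripper_force: 0.0
```

Request:
step_arm --targets "0 0 0 1.3;-0.37 -4 0 0;-0.37 -4 0 0;-0.37 -4 0 0;-0.37 -4 0 0;-0.37 -4 0 0;0 0 0 0;0 0 0 0"

```text
time_s: 20.38
tcp_pos: [0.4585, -0.2935, 0.1248]
ee_rot: [[-0.987, -0.159, -0.001], [-0.159, 0.987, 0.001], [0.001, 0.001, -1.0]]
wrist_force: [-0.6, 1.0, -0.1]
gripper_width: 0.635
gripper_force: 0.0
```

```bash
python3 - <<'E'
from h import *
w,d=shot('wrist','w8'); go(.464,-.2922,-.025,-170.7)
cv2.imwrite('pics/c8.png',w)
E
```

```text
tcp [ 0.4582 -0.2922  0.125 ] yaw -170.79 j6 -65.3 turn -0.09 shift [-0.59 -0.11 15.  ] t 20.4
```

View pics/c8.png

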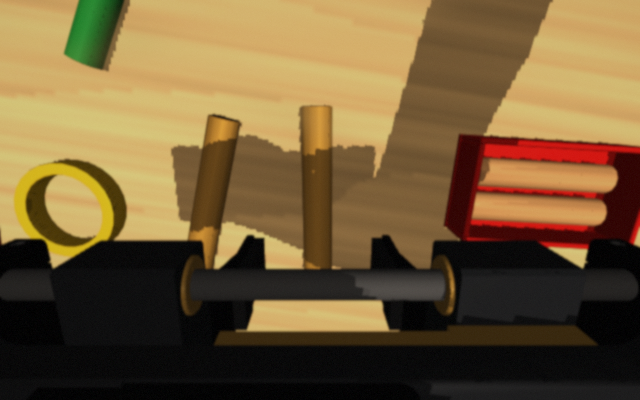

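Both dowels are in the bin, around (545,175) and (540,210). Tube 1 is centred between the fingers at column 316. Descending.

Request:
step_arm --targets "-0.6 -0.1 3.3 0;0 0 3.3 0;0 0 3.3 0;0 0 2.2 0;0 0 1.2 0;0 0 0.7 0;0 0 0.4 0;0 0 0.3 0;0 0 0 0;0 0 0 0"

```text
time_s: 21.27
tcp_pos: [0.4656, -0.2919, -0.0203]
ee_rot: [[-0.987, -0.161, 0.002], [-0.161, 0.987, -0.001], [-0.002, -0.001, -1.0]]
wrist_force: [0.5, 0.6, -0.1]
gripper_width: 0.632
gripper_force: 0.0
```

Request:
step_arm --targets "0 0 0 0;0 0 0 0;0 0 0 0;0 0 0 0;0 0 0 0;0 0 0 0;0 0 0 0;0 0 0 0" --claw 1.5

```text
time_s: 21.93
tcp_pos: [0.4651, -0.2921, -0.0211]
ee_rot: [[-0.987, -0.161, 0.0], [-0.161, 0.987, -0.0], [-0.0, -0.0, -1.0]]
wrist_force: [0.5, -1.0, 1.1]
gripper_width: 0.312
gripper_force: 30.0
```

Request:
step_arm --targets "0 0 -1.5 0;0 0 -3.3 0;0 0 -3.3 0;0 0 -3.4 0;0 0 0 4.5;0 0 0 4.5;-1.6 3.4 0 0;-1.6 3.4 0 0;-1.6 3.4 0 0;-1.6 3.4 0 0;-1.6 3.4 0 0;-1.6 3.4 0 0"

```text
time_s: 22.93
tcp_pos: [0.5596, -0.0856, 0.093]
ee_rot: [[-1.0, -0.004, -0.002], [-0.004, 1.0, 0.0], [0.002, 0.0, -1.0]]
wrist_force: [0.3, -0.5, -1.7]
gripper_width: 0.31
gripper_force: 30.0
```

Request:
step_arm --targets "-1.6 3.4 0 0;-1.6 3.4 0 0;-1.6 3.4 0 0;0 0 0 0;0 0 0 0;0 0 0 0"

```text
time_s: 23.43
tcp_pos: [0.6064, 0.0146, 0.0926]
ee_rot: [[-1.0, -0.004, -0.003], [-0.004, 1.0, -0.0], [0.003, -0.0, -1.0]]
wrist_force: [-0.9, -1.8, -1.2]
gripper_width: 0.313
gripper_force: 30.0
```

```bash
python3 - <<'E'
from h import *
go(.611,.0135,.002,-179.8);print(sense()['gripper_width'])
E
```

```text
tcp [0.6064 0.0146 0.0926] yaw -179.75 j6 -106.4 turn 0.05 shift [-0.49 -0.11  9.06] t 23.4
0.3133879136129106
```

Request:
step_arm --targets "-0.4 -0.1 2 0;0 0 2.5 0;0 0 2 0;0 0 1.2 0;0 0 0.7 0;0 0 0.5 0;0 0 0 0;0 0 0 0"

```text
time_s: 24.1
tcp_pos: [0.612, 0.0133, 0.0054]
ee_rot: [[-1.0, -0.004, 0.001], [-0.004, 1.0, 0.0], [-0.001, 0.0, -1.0]]
wrist_force: [0.4, -0.1, -1.9]
gripper_width: 0.317
gripper_force: 30.0
```

Request:
step_arm --targets "0 0 0 0;0 0 0.2 0;0 0 0 0;0 0 0 0"

```text
time_s: 24.43
tcp_pos: [0.6118, 0.0138, 0.0031]
ee_rot: [[-1.0, -0.004, 0.001], [-0.004, 1.0, 0.0], [-0.001, 0.0, -1.0]]
wrist_force: [0.8, -0.4, -1.3]
gripper_width: 0.309
gripper_force: 30.0
```

Request:
step_arm --targets "0 0 0 0;0 0 0 0;0 0 0 0;0 0 0 0;0 0 0 0;0 0 -2 0;0 0 -3 0;0 0 -3.5 0" --claw 4.2

```text
time_s: 25.1
tcp_pos: [0.6101, 0.0134, 0.0868]
ee_rot: [[-1.0, -0.004, -0.005], [-0.004, 1.0, -0.001], [0.005, -0.001, -1.0]]
wrist_force: [1.6, 0.1, 0.4]
gripper_width: 0.483
gripper_force: 0.0
```

```bash
python3 - <<'E'
from h import *
go(.487,-.3913,.12,174.5)
E
```

```text
tcp [0.6101 0.0134 0.0868] yaw -179.77 j6 -106.2 turn 5.73 shift [  8.39 -41.47  -3.21] t 25.1
```

Request:
step_arm --targets "0 0 -2 5.7;0.76 -3.77 0 0;0.76 -3.77 0 0;0.76 -3.77 0 0;0.76 -3.77 0 0;0.76 -3.77 0 0;0.76 -3.77 0 0;0.76 -3.77 0 0;0.76 -3.77 0 0;0.76 -3.77 0 0;0.76 -3.77 0 0;0.76 -3.77 0 0" --claw 5.5

```text
time_s: 26.1
tcp_pos: [0.4881, -0.3928, 0.108]
ee_rot: [[-0.995, 0.095, 0.0], [0.095, 0.995, -0.0], [-0.0, -0.0, -1.0]]
wrist_force: [1.1, -0.3, 0.3]
gripper_width: 0.63
gripper_force: 0.0
```

```bash
python3 - <<'E'
from h import *
go(.487,-.3913,-.021,174.5)
w,d=shot('top','top2'); w,d=shot('wrist','w9');cv2.imwrite('pics/c9.png',w)
# compare far tube end seen in w8 (228,118)
d8=load('w8'); print(p2w(d8,224,118,.02),p2w(d8,203,262,.02), w2p(d,[.487,-.3913,.02]),w2p(d,[.408,-.384,.02]))
E
```

```text
tcp [ 0.4881 -0.3928  0.108 ] yaw 174.54 j6 -71.4 turn 0.04 shift [ 0.13  0.14 12.9 ] t 26.1
[ 0.40750989 -0.3824237   0.02      ] [ 0.54404106 -0.39064407  0.02      ] [325.97183438 196.41939819] [325.84747759  99.20119932]
```

Request:
step_arm --targets "0.1 0.3 3.3 0;0 0 3.3 0;0 0 2.8 0;0 0 1.5 0;0 0 1 0;0 0 0.6 0;0 0 0.4 0;0 0 0 0;0 0 0 0"

```text
time_s: 26.95
tcp_pos: [0.4891, -0.3883, -0.0202]
ee_rot: [[-0.995, 0.095, 0.002], [0.095, 0.995, -0.001], [-0.002, -0.001, -1.0]]
wrist_force: [-0.7, -0.2, 0.1]
gripper_width: 0.636
gripper_force: 0.0
```

Request:
step_arm --targets "0 0 0 0;0 0 0 0;0 0 0 0;0 0 0 0;0 0 0 0;0 0 0 0;0 0 0 0;0 0 0 0" --claw 1.5

```text
time_s: 27.62
tcp_pos: [0.4884, -0.3883, -0.0209]
ee_rot: [[-0.995, 0.095, 0.0], [0.095, 0.995, -0.0], [-0.001, -0.0, -1.0]]
wrist_force: [0.5, -0.7, 3.0]
gripper_width: 0.312
gripper_force: 30.0
```

Request:
step_arm --targets "0 0 -1.5 0;0 0 -3.3 0;0 0 -3.3 0;0 0 -3.3 0;0 0 0 -5.7;-1.3 3.5 0 0;-1.3 3.5 0 0;-1.3 3.5 0 0;-1.3 3.5 0 0;-1.3 3.5 0 0;-1.3 3.5 0 0;-1.3 3.5 0 0"

```text
time_s: 28.62
tcp_pos: [0.5775, -0.1406, 0.0918]
ee_rot: [[-1.0, -0.004, -0.002], [-0.004, 1.0, 0.001], [0.002, 0.001, -1.0]]
wrist_force: [0.4, -0.2, -2.4]
gripper_width: 0.311
gripper_force: 30.0
```

```bash
python3 - <<'E'
from h import *
go(.611,-.0465,.002,-179.8);print(sense()['gripper_width'])
E
```

```text
tcp [ 0.5775 -0.1406  0.0918] yaw -179.79 j6 -91.6 turn 0.01 shift [-3.4   9.39  8.98] t 28.6
0.31129151520431403
```

Request:
step_arm --targets "-1.1 3.2 0 0;-1.1 3.2 0 0;-1.1 3.1 0 0;0 0 0 0;0 0 0 0;0 0 2 0;0 0 2 0;0 0 0 0;0 0 0 0"

```text
time_s: 29.37
tcp_pos: [0.609, -0.0489, 0.0514]
ee_rot: [[-1.0, -0.003, -0.004], [-0.003, 1.0, -0.001], [0.004, -0.001, -1.0]]
wrist_force: [0.3, 0.5, -2.3]
gripper_width: 0.312
gripper_force: 30.0
```

```bash
python3 - <<'E'
from h import *
go(.611,-.0465,.002,-179.8)
E
```

```text
tcp [ 0.609  -0.0489  0.0514] yaw -179.85 j6 -100.4 turn -0.05 shift [-0.22  0.24  4.94] t 29.4
```

Request:
step_arm --targets "-0.2 0.2 1.5 0;0 0 1.5 0;0 0 0.8 0;0 0 0.6 0;0 0 0.4 0;0 0 0 0;0 0 0.1 0;0 0 0 0;0 0 0 0"

```text
time_s: 30.12
tcp_pos: [0.6132, -0.0455, 0.0044]
ee_rot: [[-1.0, -0.004, 0.001], [-0.004, 1.0, 0.0], [-0.001, 0.0, -1.0]]
wrist_force: [0.7, 0.2, -1.8]
gripper_width: 0.311
gripper_force: 30.0
```

Request:
step_arm --targets "0 0 0 0;0 0 0 0;0 0 0 0;0 0 0 0;0 0 0 0;0 0 -2 0;0 0 -3 0;0 0 -3.5 0;0 0 -2 0;0 0 0 0" --claw 4

```text
time_s: 30.95
tcp_pos: [0.6166, -0.0454, 0.1149]
ee_rot: [[-1.0, -0.005, 0.011], [-0.005, 1.0, 0.0], [-0.011, 0.0, -1.0]]
wrist_force: [0.2, -0.0, 0.7]
gripper_width: 0.459
gripper_force: 0.0
```

```bash
python3 - <<'E'
from h import *
w,d=shot('wrist','w10');s=sense();print(s['tcp_pos'],s['time_s'])
sd,d=shot('side','s10');tp,_=shot('top','top10')
o=np.zeros((600,800,3),np.uint8);o[:350,:560]=cv2.resize(w,(560,350));o[350:,:400]=cv2.resize(sd,(400,250));o[350:,400:]=cv2.resize(tp,(400,250))
cv2.imwrite('pics/c10.png',np.clip(o*1.3,0,255).astype(np.uint8))
E
```

```text
[ 0.61478577 -0.04527981  0.11202354] 31.0
```

View pics/c10.png

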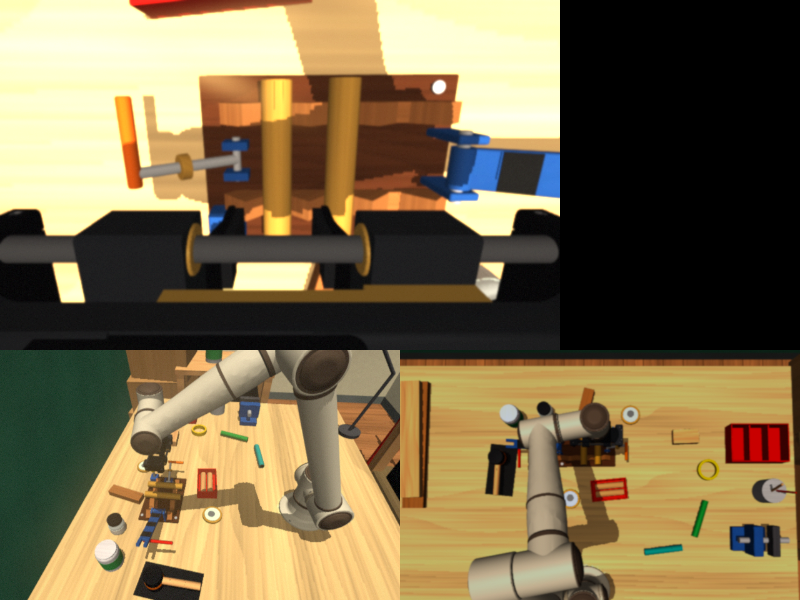

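Both tubes lie in the grooves, at columns 277 and 343 of the wrist inset. No further brass tube is on the bench, both dowels are in the bin and the mallet is still on its mat. Next I locate the saddle bar.

```bash
python3 - <<'E'
from h import *
k=640/560;d=load('w10')
for p in[(277,80),(345,78)]: print('tube end',p2w(d,p[0]*k,p[1]*k,.045)[:2])
# bar in side view s10: red pixels near the saddle; top0 from crop
d=load('top0')
C=lambda u,v,z:p2w(d,130+(u-570)/3.4-.35,145+(v-200)/3.4-.35,z)
jy=.0135;jx=.611
for th in np.arange(2.5,2.86,.05):
    f_=th+.1366;y=.1-.1615*np.cos(f_);z=.058+.1615*np.sin(f_)
    print(round(th,2),round(y+jy,4),round(z,4),C(776,295,z)[:2],C(776,345,z)[:1])
fr=cv2.imread('pics/s10.png').astype(int);m=((fr[:,:,2]>120)&(fr[:,:,1]<60)&(fr[:,:,0]<60)).astype(np.uint8)
n,l,st,ct=cv2.connectedComponentsWithStats(m)
for i in range(1,n):
    if st[i][4]>15:print(st[i],ct[i])
ds=load('s10')
for th in (2.55,2.65,2.75):
    f_=th+.1366;y=.1-.1615*np.cos(f_)+jy;z=.058+.1615*np.sin(f_);print(th,w2p(ds,[jx-.018,y,z]),w2p(ds,[jx-.092,y,z]))
go(jx-.068,.25+jy,.2,-179.8)
E
```

```text
tube end [ 0.53332009 -0.04634682]
tube end [0.53141601 0.01053678]
2.5 0.2548 0.1361 [0.54517847 0.26053154] [0.50896937]
2.55 0.2586 0.129 [0.54611969 0.26245129] [0.50970028]
2.6 0.2619 0.1216 [0.54708423 0.26441858] [0.51044928]
2.65 0.2649 0.1141 [0.54806967 0.26642851] [0.51121452]
2.7 0.2675 0.1065 [0.54907354 0.26847605] [0.51199408]
2.75 0.2698 0.0987 [0.55009335 0.27055608] [0.51278601]
2.8 0.2716 0.0909 [0.55112655 0.2726634 ] [0.51358833]
2.85 0.2731 0.0829 [0.55217054 0.27479275] [0.51439904]
[316 191   5  36 124] [318.14516129 210.        ]
[340 197   7  28 124] [342.59677419 210.20967742]
[329 198   3  29  32] [330.03125 213.09375]
[242 303  34   8 148] [257.06756757 306.58783784]
2.55 [236.91902533 294.20308536] [270.84815637 297.8373526 ]
2.65 [237.25129823 300.3543974 ] [270.91796379 304.01600278]
2.75 [237.80116419 305.9064991 ] [271.15288449 309.58317679]
tcp [ 0.6122 -0.0454  0.1083] yaw -179.78 j6 -100.6 turn 0.02 shift [ 6.82 30.92 -9.15] t 31.1
```

Request:
step_arm --targets "3.6 0 -1 0;3.6 0 -1 0;0 3.5 0 0;0 3.5 0 0;0 3.5 0 0;0 3.5 0 0;0 3.5 0 0;0 3.5 0 0;0 3.5 0 0;0 3.5 0 0;0 3.4 0 0;0 0 0 0"

```text
time_s: 32.1
tcp_pos: [0.5391, 0.2729, 0.1266]
ee_rot: [[-1.0, -0.009, -0.001], [-0.009, 1.0, -0.001], [0.001, -0.001, -1.0]]
wrist_force: [0.5, -0.5, 0.1]
gripper_width: 0.458
gripper_force: 0.0
```

```bash
python3 - <<'E'
from h import *
go(.540,.269,.055,-179.8)
fr,d=shot('wrist','w11'); fr=fr.astype(int);m=((fr[:,:,2]>90)&(fr[:,:,1]<50)&(fr[:,:,0]<50)).astype(np.uint8)
n,l,st,ct=cv2.connectedComponentsWithStats(m)
for i in range(1,n):
    if st[i][4]>30:print(st[i],ct[i])
print(w2p(d,[.515,.269,.102]),w2p(d,[.540,.269,.102]))
E
```

```text
tcp [0.5391 0.2729 0.1266] yaw -179.48 j6 -131.7 turn 0.32 shift [-0.1  -0.39  7.16] t 32.1
[ 302  178   17   91 1403] [310.45260157 222.37491091]
[397 186  30  46 200] [408.29  201.485]
[311.54278193 184.28165197] [311.36922505 220.63955434]
```

Request:
step_arm --targets "0 -0.4 1 0;0 0 2 0;0 0 2 0;0 0 1.2 0;0 0 0.9 0;0 0 0 0;0 0 0 0"

```text
time_s: 32.73
tcp_pos: [0.5394, 0.2628, 0.0571]
ee_rot: [[-1.0, -0.003, -0.001], [-0.003, 1.0, -0.001], [0.001, -0.001, -1.0]]
wrist_force: [0.5, 0.4, 0.3]
gripper_width: 0.459
gripper_force: 0.0
```

Request:
step_arm --targets "0 0 0 0;0 0 0 0;0 0 0 0;0 0 0 0;0 0 0 0;0 0 0 0;0 0 0 0;0 0 0 0;0 0 0 0;0 0 0 0" --claw 0.3

```text
time_s: 33.57
tcp_pos: [0.54, 0.2685, 0.0585]
ee_rot: [[-1.0, -0.005, 0.003], [-0.005, 1.0, 0.007], [-0.004, 0.007, -1.0]]
wrist_force: [-3.9, 9.5, -0.1]
gripper_width: 0.127
gripper_force: 30.0
```

```bash
python3 - <<'E'
from h import *
s=sense();print(s['tcp_pos'],s['gripper_width']*87,s['wrist_force'],s['joints'])
# arc rows (tool y = world y, tool z = -world z), cm
P=lambda t:np.array([.1-.1615*np.cos(t+.1366),.058+.1615*np.sin(t+.1366)])*100
th=2.73
ts=np.linspace(2.73,0,25)
for a,b in zip(ts[:-1],ts[1:]): print('%.2f: 0 %.2f %.2f 0'%(b,P(b)[0]-P(a)[0],-(P(b)[1]-P(a)[1])),end='; ')
E
```

```text
[0.5400336  0.2685128  0.05849792] 11.064922838665392 [-3.86020316  9.46486178 -0.14434027] [  41.70892838   26.78948351  -12.77585483   -0.20914647  -50.02608051
 -131.2682737 ]
2.62: 0 -0.60 -1.74 0; 2.50: 0 -0.79 -1.66 0; 2.39: 0 -0.97 -1.56 0; 2.27: 0 -1.14 -1.44 0; 2.16: 0 -1.30 -1.30 0; 2.05: 0 -1.44 -1.14 0; 1.93: 0 -1.56 -0.97 0; 1.82: 0 -1.66 -0.79 0; 1.71: 0 -1.74 -0.59 0; 1.59: 0 -1.79 -0.39 0; 1.48: 0 -1.83 -0.19 0; 1.36: 0 -1.84 0.02 0; 1.25: 0 -1.82 0.23 0; 1.14: 0 -1.78 0.44 0; 1.02: 0 -1.72 0.64 0; 0.91: 0 -1.64 0.83 0; 0.80: 0 -1.53 1.01 0; 0.68: 0 -1.41 1.18 0; 0.57: 0 -1.27 1.33 0; 0.46: 0 -1.11 1.46 0; 0.34: 0 -0.94 1.58 0; 0.23: 0 -0.75 1.68 0; 0.11: 0 -0.56 1.75 0; 0.00: 0 -0.35 1.80 0;
```

Request:
step_arm --targets "0 -0.3 -1.7 0;0 -0.6 -1.7 0;0 -0.8 -1.6 0;0 -1 -1.4 0;0 -1.3 -1.3 0;0 -1.4 -1.1 0;0 -1.6 -1 0;0 -1.7 -0.8 0;0 0 0 0;0 0 0 0"

```text
time_s: 34.4
tcp_pos: [0.5411, 0.1777, 0.1683]
ee_rot: [[-1.0, -0.005, 0.006], [-0.004, 1.0, 0.004], [-0.006, 0.004, -1.0]]
wrist_force: [-4.7, 3.4, 10.3]
gripper_width: 0.128
gripper_force: 30.0
```

```bash
python3 - <<'E'
from h import *
s=sense();p=s['tcp_pos'];print(p,s['gripper_width']*87,s['wrist_force'])
y=p[1]-.0135-.1;z=p[2]+.045-.058
print('theta',np.arctan2(z,-y)-.1366,np.hypot(y,z))
E
```

```text
[0.54107095 0.17771731 0.16834899] 11.10073961772925 [-4.67802099  3.35869397 10.34728423]
theta 1.8261790336625796 0.1680986964688702
```

Request:
step_arm --targets "0 -1.7 -0.6 0;0 -1.8 -0.4 0;0 -1.8 -0.2 0;0 -1.8 0 0;0 -1.8 0.2 0;0 -1.8 0.4 0;0 -1.7 0.6 0;0 -1.6 0.8 0;0 -1.5 1 0;0 0 0 0;0 0 0 0"

```text
time_s: 35.32
tcp_pos: [0.5423, 0.0197, 0.1478]
ee_rot: [[-1.0, -0.004, 0.005], [-0.004, 1.0, -0.002], [-0.005, -0.002, -1.0]]
wrist_force: [3.1, -4.8, 1.0]
gripper_width: 0.122
gripper_force: 30.0
```

```bash
python3 - <<'E'
from h import *
s=sense();p=s['tcp_pos'];print(p,s['gripper_width']*87,s['wrist_force'])
for o in(.041,.0435):
    y=p[1]-.0135-.1;z=p[2]+o-.058
    print('theta',np.arctan2(z,-y)-.1366,np.hypot(y,z))
E
```

```text
[0.54226466 0.01973002 0.14778816] 10.622615527513283 [ 3.14031806 -4.77349842  0.98091211]
theta 0.8121777297405444 0.1609296484808639
theta 0.8211163698124495 0.1629679187562847
```

Request:
step_arm --targets "0 -1.4 1.2 0;0 -1.3 1.3 0;0 -1.1 1.5 0;0 -0.9 1.6 0;0 -0.8 1.7 0;0 -0.6 1.7 0;0 -0.4 1.8 0;0 0 0 0;0 0 0 0;0 0 0 0"

```text
time_s: 36.15
tcp_pos: [0.5428, -0.0464, 0.0391]
ee_rot: [[-1.0, -0.006, 0.003], [-0.006, 1.0, -0.004], [-0.003, -0.004, -1.0]]
wrist_force: [5.0, -13.1, -3.1]
gripper_width: 0.127
gripper_force: 30.0
```

```bash
cat > st.py <<'E'
from h import *
s=sense();p=s['tcp_pos'];print(p,s['gripper_width']*87,s['wrist_force'],s['time_s'])
for o in(.041,.0435):
    y=p[1]-.0135-.1;z=p[2]+o-.058
    print('theta',np.arctan2(z,-y)-.1366,np.hypot(y,z))
E
python3 st.py
```

```text
[ 0.54284131 -0.04636449  0.03914541] 11.059308111349626 [  4.95918188 -13.10220355  -3.05817565] 36.15
theta 0.0010501268568768318 0.16139105964035605
theta 0.016360191033862687 0.16175305619560776
```

Request:
step_arm --targets "0 -0.2 0.3 0;0 0 0.2 0;0 0 0 0;0 0 0 0"

```text
time_s: 36.48
tcp_pos: [0.543, -0.0471, 0.0346]
ee_rot: [[-1.0, -0.006, 0.004], [-0.006, 1.0, -0.003], [-0.004, -0.003, -1.0]]
wrist_force: [4.0, -9.6, -0.5]
gripper_width: 0.126
gripper_force: 30.0
```

```bash
python3 st.py
```

```text
[ 0.54296955 -0.04712955  0.0345886 ] 10.974243920177202 [ 4.00207468 -9.63067357 -0.46494706] 36.4833
theta -0.02753658895322833 0.16158963986535316
theta -0.012184284748020982 0.16188083491156272
```

Request:
step_arm --targets "0 0 0.3 0;0 0 0.3 0;0 0 0 0;0 0 0 0"

```text
time_s: 36.82
tcp_pos: [0.5432, -0.0474, 0.0324]
ee_rot: [[-1.0, -0.007, 0.005], [-0.007, 1.0, -0.004], [-0.005, -0.004, -1.0]]
wrist_force: [-3.4, -7.6, 21.4]
gripper_width: 0.13
gripper_force: 30.0
```

```bash
python3 st.py
```

```text
[ 0.5431834  -0.04741854  0.03237067] 11.347711278489545 [-3.36461648 -7.61367417 21.36562097] 36.8167
theta -0.04137060774689859 0.16165096157114386
theta -0.02599907698625857 0.16190780311286646
```

Request:
step_arm --targets "0 0 -0.4 0;0 0 0 0;0 0 0 0;0 0 0 0;0 0 0 0;0 0 -2 0;0 0 -3 0;0 0 -3 0;-1.4 -4 0 0;-1.3 -4 0 0;0 -3.8 0 0;0 0 0 0" --claw 4

```text
time_s: 37.82
tcp_pos: [0.5678, -0.1664, 0.11]
ee_rot: [[-1.0, 0.001, -0.001], [0.001, 1.0, -0.001], [0.001, -0.001, -1.0]]
wrist_force: [0.0, 1.9, -0.5]
gripper_width: 0.457
gripper_force: 0.0
```

```bash
python3 - <<'E'
from h import *
go(.57,-.166,.071-.0476,-179.8)
fr,d=shot('wrist','w12'); h=cv2.cvtColor(fr,cv2.COLOR_BGR2HSV);m=cv2.inRange(h,(5,180,100),(13,255,255))
n,l,st,ct=cv2.connectedComponentsWithStats(m)
for i in range(1,n):
    if st[i][4]>60:
        ys,xs=np.where(l==i);print(st[i],ct[i],p2w(d,*ct[i],.071))
print(w2p(d,[.5487,-.166,.071]),w2p(d,[.57,-.166,.071]))
fr,d=shot('side','s12');h=cv2.cvtColor(fr,cv2.COLOR_BGR2HSV);m=cv2.inRange(h,(5,180,100),(13,255,255))
n,l,st,ct=cv2.connectedComponentsWithStats(m)
for i in range(1,n):
    if st[i][4]>20: print(st[i],ct[i])
for t in(.8,.9,1.,1.1): print(t,w2p(d,[.586,.0135-.1-.095*np.sin(t),.018+.095*np.cos(t)]))
w=cv2.imread('pics/w12.png');cv2.imwrite('pics/c12.png',np.hstack([cv2.resize(w,(480,300)),cv2.resize(fr[170:290,200:328],(320,300))]))
E
```

```text
tcp [ 0.5678 -0.1664  0.11  ] yaw 179.95 j6 -89.4 turn -0.25 shift [-0.24  0.04  8.66] t 37.8
[313   0 183  55 961] [361.34859521  19.94172737] [ 0.44327912 -0.13912054  0.071     ]
[ 558  176   82   32 1900] [598.98052632 190.60789474] [0.55128349 0.03080429 0.071     ]
[ 313  184   16   84 1278] [320.58841941 224.76682316] [ 0.57651417 -0.16399904  0.071     ]
[549 301  17   7  77] [557.55844156 303.57142857] [0.640516   0.01849866 0.071     ]
[317.7987823  187.05075929] [317.80853491 216.13887242]
[296  93  18  25 215] [305.69767442 106.41860465]
[269 178  24   4  57] [281.64912281 179.28070175]
[317 190  30  34 292] [332.41780822 197.58219178]
[266 205  31   4  68] [281.5        206.66176471]
[315 216  32  21 324] [329.61419753 230.19753086]
[238 373  21  10  36] [248.47222222 379.41666667]
0.8 [278.23100131 178.70338267]
0.9 [278.82270967 179.03010513]
1.0 [279.37445487 179.66252957]
1.1 [279.88194033 180.58723409]
```

View pics/c12.png

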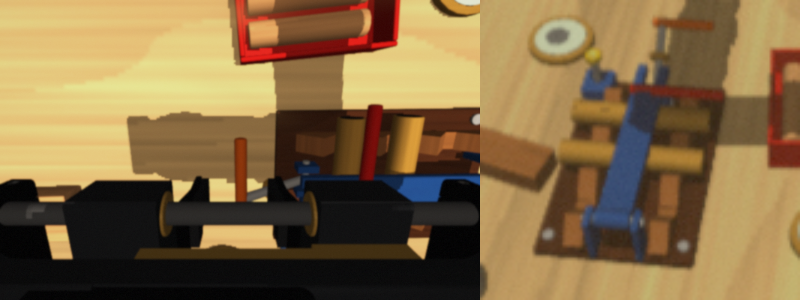

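The saddle is shut over the tubes, and the bolt bar sits between the fingers at (240,170) in the inset. Descending to grip it.

Request:
step_arm --targets "-0.2 0.2 2 0;0 0 2.5 0;0 0 2 0;0 0 1.2 0;0 0 0.8 0;0 0 0 0"

```text
time_s: 38.42
tcp_pos: [0.5685, -0.1584, 0.0238]
ee_rot: [[-1.0, -0.005, -0.004], [-0.005, 1.0, 0.0], [0.004, 0.0, -1.0]]
wrist_force: [-0.8, 0.7, -0.6]
gripper_width: 0.463
gripper_force: 0.0
```

Request:
step_arm --targets "0 0 0 0;0 0 0 0;0 0 0 0;0 0 0 0;0 0 0 0;0 0 0 0;0 0 0 0;0 0 0 0;0 0 0 0;0 0 0 0" --claw 0.3

```text
time_s: 39.25
tcp_pos: [0.5707, -0.1632, 0.0284]
ee_rot: [[-1.0, -0.005, 0.002], [-0.005, 1.0, -0.004], [-0.002, -0.004, -1.0]]
wrist_force: [-1.6, -11.5, 7.4]
gripper_width: 0.125
gripper_force: 30.0
```

```bash
python3 - <<'E'
from h import *
s=sense();p=s['tcp_pos'];print(p,s['gripper_width']*87,s['wrist_force'])
t0=np.arcsin((.0135-.1-p[1])/.095);print(t0,.018+.095*np.cos(t0)-.0476)
P=lambda t:np.array([-.1-.095*np.sin(t),.018+.095*np.cos(t)])*100
ts=np.linspace(t0,-.0,9)
for a,b in zip(ts[:-1],ts[1:]): print('%.2f: 0 %.2f %.2f 0'%(b,P(b)[0]-P(a)[0],-(P(b)[1]-P(a)[1])),end='; ')
E
```

```text
[ 0.57065176 -0.16321709  0.0284232 ] 10.884747430099992 [ -1.57358954 -11.47237056   7.36093181]
0.9399833393490019 0.02643114054232676
0.82: 0 0.71 -0.86 0; 0.70: 0 0.81 -0.77 0; 0.59: 0 0.89 -0.67 0; 0.47: 0 0.96 -0.56 0; 0.35: 0 1.02 -0.45 0; 0.23: 0 1.07 -0.32 0; 0.12: 0 1.10 -0.20 0; -0.00: 0 1.11 -0.07 0;
```

Request:
step_arm --targets "0 0.4 -0.8 0;0 0.8 -0.8 0;0 0.8 -0.7 0;0 1 -0.6 0;0 1 -0.4 0;0 1.1 -0.3 0;0 1.1 -0.2 0;0 1.1 -0.1 0;0 0.2 0 0;0 0 0 0;0 0 0 0"

```text
time_s: 40.17
tcp_pos: [0.5701, -0.087, 0.0672]
ee_rot: [[-1.0, -0.005, 0.002], [-0.005, 1.0, -0.003], [-0.002, -0.003, -1.0]]
wrist_force: [-2.8, -7.4, 8.4]
gripper_width: 0.128
gripper_force: 30.0
```

```bash
python3 - <<'E'
from h import *
s=sense();p=s['tcp_pos'];print(p,s['gripper_width']*87,s['wrist_force'])
print(np.arctan2(.0135-.1-p[1],p[2]+.0476-.018),np.hypot(.0135-.1-p[1],p[2]+.0476-.018))
E
```

```text
[ 0.5701008  -0.08696459  0.06718663] 11.118534048475434 [-2.80038102 -7.37186189  8.38987081]
0.004800145926801637 0.09678774622798852
```

Request:
step_arm --targets "0 0.3 0 0;0 0.2 0 0;0 0 0 0;0 0 0 0"

```text
time_s: 40.5
tcp_pos: [0.57, -0.0866, 0.0672]
ee_rot: [[-1.0, -0.005, 0.001], [-0.005, 1.0, -0.009], [-0.0, -0.009, -1.0]]
wrist_force: [0.2, -24.8, 4.6]
gripper_width: 0.125
gripper_force: 30.0
```

The bolt is against its stop. I'll release it and go to the mallet.

Request:
step_arm --targets "0 -0.5 0 0;0 0 0 0;0 0 0 0;0 0 0 0;0 0 0 0;0 0 -3 0;0 0 -3 0;0 0 -2.5 0;0 0 0 0;0 0 0 0" --claw 4

```text
time_s: 41.33
tcp_pos: [0.5706, -0.0837, 0.1514]
ee_rot: [[-1.0, -0.005, 0.004], [-0.005, 1.0, 0.001], [-0.004, 0.001, -1.0]]
wrist_force: [1.2, 0.8, 0.1]
gripper_width: 0.457
gripper_force: 0.0
```

Request:
step_arm --targets "0.9 4 0 0;0.9 4 0 0;0.9 4 0 0;0.9 4 0 0;0.9 4 0 0;0.9 4 0 0;0.9 4 0 0;0.9 4 0 0;0.9 4 0 0;0.9 4 0 0;0.3 4 0 0;0 0 0 0" --claw 6.5

```text
time_s: 42.33
tcp_pos: [0.4733, 0.3611, 0.1477]
ee_rot: [[-1.0, -0.01, -0.0], [-0.01, 1.0, 0.0], [0.0, 0.0, -1.0]]
wrist_force: [0.8, 0.1, 0.6]
gripper_width: 0.746
gripper_force: 0.0
```

```bash
python3 - <<'E'
from h import *
go(.49,.375,-.006,177.6)
w,d=shot('wrist','w13'); t,_=shot('top','top13'); s,_=shot('side','s13')
o=np.hstack([w[:, :],]);o=cv2.resize(w,(560,350));o2=np.zeros((600,560,3),np.uint8);o2[:350]=o;o2[350:,:330]=cv2.resize(s[190:400,160:437],(330,250));o2[350:,330:]=cv2.resize(t[130:250,120:230],(230,250))
cv2.imwrite('pics/c13.png',np.clip(o2*1.4,0,255).astype(np.uint8))
E
```

```text
tcp [0.4733 0.3611 0.1477] yaw -179.40 j6 -142.3 turn 3.00 shift [-1.61  1.46 15.37] t 42.3
```

View pics/c13.png

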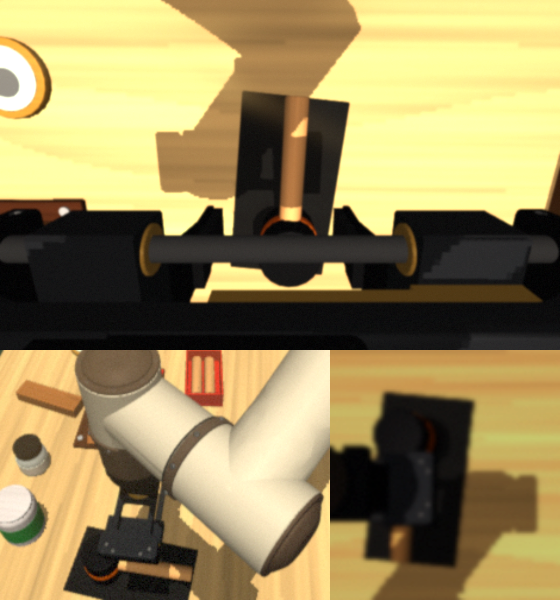

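The mallet is on the mat. Its handle runs from (296,97) to (290,218) in the wrist inset, and its head is near (289,250).

```bash
python3 - <<'E'
from h import *
d=load('w13');k=640/560
a=p2w(d,296*k,97*k,.044)[:2];b=p2w(d,290*k,215*k,.046)[:2]
v=b-a;v/=np.linalg.norm(v);ang=np.degrees(np.arctan2(v[1],v[0]));h=a+v*.158;print(a,b,np.linalg.norm(b-a),ang,'head',h)
g=h-v*.065;print('grip',g);go(g[0],g[1],-.006,ang-180)
E
```

```text
[0.40284906 0.37798001] [0.52425803 0.37474228] 0.12145213844966726 -1.5275979778235294 head [0.5607929  0.37376797]
grip [0.495816   0.37550077]
tcp [0.4735 0.3549 0.1479] yaw -179.69 j6 -142.2 turn 1.84 shift [-2.21  2.16 15.38] t 42.5
```

Request:
step_arm --targets "0 0 0 1.9;-2.2 2.1 0 0;0 0 3.3 0;0 0 3.3 0;0 0 3 0;0 0 2.3 0;0 0 1.5 0;0 0 1 0;0 0 0.5 0;0 0 0.3 0;0 0 0 0;0 0 0 0"

```text
time_s: 43.48
tcp_pos: [0.498, 0.3756, -0.0012]
ee_rot: [[-1.0, 0.029, 0.001], [0.029, 1.0, 0.001], [-0.001, 0.001, -1.0]]
wrist_force: [-0.3, 0.2, 1.0]
gripper_width: 0.749
gripper_force: 0.0
```

Request:
step_arm --targets "0 0 0 0;0 0 0 0;0 0 0 0;0 0 0 0;0 0 0 0;0 0 0 0;0 0 0 0;0 0 0 0;0 0 0 0;0 0 0 0" --claw 1.2

```text
time_s: 44.32
tcp_pos: [0.4974, 0.3754, -0.0022]
ee_rot: [[-1.0, 0.029, 0.0], [0.029, 1.0, 0.0], [-0.0, 0.0, -1.0]]
wrist_force: [-0.6, -0.5, 0.9]
gripper_width: 0.262
gripper_force: 30.0
```

```bash
python3 - <<'E'
from h import *
s=sense();print(s['tcp_pos'],yaw(),s['gripper_width']*87,s['gripper_force'],s['wrist_force'],s['joints'])
E
```

```text
[ 0.49737205  0.3754223  -0.00224549] 178.3502081014759 22.8187556853367 30.004623234272003 [-0.5629294  -0.50408159  0.94617193] [ 5.19040559e+01  3.28138883e+01 -1.25879538e+01 -1.67062552e-03
 -4.45919062e+01 -1.43552658e+02]
```

Request:
step_arm --targets "0 0 -1 0;0 0 -2 0;0 0 -2.5 0;0 0 -2.5 0;0 0 -2.5 0;0 0 -2.5 0;0 0 -1 0;0 0 0 0;0 0 0 -6;0 0 0 -6;0 0 0 -6;0 0 0 -6"

```text
time_s: 45.32
tcp_pos: [0.4959, 0.374, 0.1349]
ee_rot: [[-0.923, -0.384, -0.004], [-0.384, 0.923, -0.004], [0.005, -0.002, -1.0]]
wrist_force: [0.4, -0.2, -3.3]
gripper_width: 0.267
gripper_force: 30.0
```

Request:
step_arm --targets "0 0 0 -6;0 0 0 -6;0 0 0 -6;0 0 0 -6;0 0 0 -6;0 0 0 -6;0 0 0 -6;0 0 0 -6;0 0 0 -6;0 0 0 -6;0 0 0 -6;0 0 0 -1.7"

```text
time_s: 46.32
tcp_pos: [0.496, 0.374, 0.1348]
ee_rot: [[0.004, -1.0, -0.004], [-1.0, -0.004, -0.004], [0.004, 0.004, -1.0]]
wrist_force: [-0.1, -0.1, -3.0]
gripper_width: 0.264
gripper_force: 30.0
```

```bash
python3 - <<'E'
from h import *
d=load('top0');print('pin',p2w(d,240+384/4-.4,115+42/4-.4,.078))
go(.681,-.1615,.13,-90);s=sense();print(s['gripper_width']*87,s['gripper_force'],s['moment'],s['wrist_force'])
w,d=shot('wrist','w14')
E
```

```text
pin [ 0.67700784 -0.09680803  0.078     ]
tcp [0.496  0.374  0.1348] yaw -89.76 j6 -51.6 turn 0.24 shift [ 53.55 -18.51   0.61] t 46.3
22.949040738758875 29.998430013656616 [-0.13185924  0.13614306  0.01308006] [-0.10090107 -0.14149551 -3.00190523]
```

Request:
step_arm --targets "0 0 -2 0;3.35 -1.14 0 0;3.35 -1.14 0 0;3.35 -1.14 0 0;3.35 -1.14 0 0;3.35 -1.14 0 0;3.35 -1.14 0 0;3.35 -1.14 0 0;3.35 -1.14 0 0;3.35 -1.14 0 0;3.35 -1.14 0 0;3.35 -1.14 0 0"

```text
time_s: 47.37
tcp_pos: [0.6221, 0.005, 0.1556]
ee_rot: [[-0.001, -1.0, -0.004], [-1.0, 0.001, -0.0], [0.0, 0.004, -1.0]]
wrist_force: [0.3, -0.1, -3.8]
gripper_width: 0.266
gripper_force: 30.0
```

Request:
step_arm --targets "3.35 -1.14 0 0;3.35 -1.14 0 0;3.35 -1.14 0 0;3.35 -1.14 0 0;3.35 -1.14 0 0;0 0 0 0;0 0 0 0;0 0 0 0"

```text
time_s: 48.03
tcp_pos: [0.679, -0.1604, 0.1555]
ee_rot: [[-0.001, -1.0, -0.004], [-1.0, 0.001, 0.001], [-0.001, 0.004, -1.0]]
wrist_force: [-0.3, 0.6, -4.1]
gripper_width: 0.266
gripper_force: 30.0
```

```bash
python3 - <<'E'
from h import *
go(.679,-.161,.08,-90);s=sense();print(s['gripper_width']*87,s['gripper_force'],s['moment'],s['wrist_force'])
E
```

```text
tcp [ 0.679  -0.1604  0.1555] yaw -90.04 j6 0.1 turn -0.04 shift [ 0.06 -0.03  7.55] t 48.0
23.1567555959026 29.999233782291412 [-0.11530961  0.16785318  0.06803992] [-0.26918765  0.57377155 -4.05103229]
```

Request:
step_arm --targets "0 0 2 0;0 0 2.3 0;0 0 2 0;0 0 1 0;0 0 0 0;0 0 0 0"

```text
time_s: 48.53
tcp_pos: [0.6802, -0.1597, 0.0848]
ee_rot: [[0.002, -1.0, -0.001], [-1.0, -0.002, -0.001], [0.001, 0.001, -1.0]]
wrist_force: [0.3, -0.3, -1.8]
gripper_width: 0.267
gripper_force: 30.0
```

Request:
step_arm --targets "0 0 0.5 0;0 0 0.5 0;0 0 0 0;0 0 0 0"

```text
time_s: 48.87
tcp_pos: [0.6815, -0.1607, 0.0763]
ee_rot: [[0.001, -1.0, 0.004], [-1.0, -0.001, -0.0], [0.0, -0.004, -1.0]]
wrist_force: [0.5, -0.4, -0.1]
gripper_width: 0.264
gripper_force: 30.0
```

Request:
step_arm --targets "0 0 0.5 0;0 0 0.5 0;0 0 0 0;0 0 0 0"

```text
time_s: 49.2
tcp_pos: [0.6809, -0.1608, 0.065]
ee_rot: [[0.0, -1.0, 0.002], [-1.0, -0.0, -0.0], [0.0, -0.002, -1.0]]
wrist_force: [2.0, -1.3, 1.3]
gripper_width: 0.263
gripper_force: 30.0
```

Request:
step_arm --targets "0 0 0.5 0;0 0 0.5 0;0 0 0 0;0 0 0 0"

```text
time_s: 49.53
tcp_pos: [0.6803, -0.1609, 0.0547]
ee_rot: [[0.0, -1.0, 0.0], [-1.0, -0.0, -0.0], [0.0, -0.0, -1.0]]
wrist_force: [1.7, -2.8, 3.1]
gripper_width: 0.265
gripper_force: 30.0
```

Request:
step_arm --targets "0 0 0.4 0;0 0 0.3 0;0 0 0 0;0 0 0 0"

```text
time_s: 49.87
tcp_pos: [0.6808, -0.1625, 0.0495]
ee_rot: [[0.001, -1.0, 0.002], [-1.0, -0.001, -0.003], [0.003, -0.002, -1.0]]
wrist_force: [1.4, -6.7, 6.4]
gripper_width: 0.267
gripper_force: 30.0
```

Request:
step_arm --targets "0 0 0.4 0;0 0 0.3 0;0 0 0 0;0 0 0 0"

```text
time_s: 50.2
tcp_pos: [0.6812, -0.1641, 0.0434]
ee_rot: [[0.001, -1.0, 0.003], [-1.0, -0.001, -0.005], [0.005, -0.003, -1.0]]
wrist_force: [0.1, -10.5, 8.4]
gripper_width: 0.27
gripper_force: 30.0
```

Request:
step_arm --targets "0 0 0.4 0;0 0 0 0;0 0 0 0"

```text
time_s: 50.45
tcp_pos: [0.6814, -0.1645, 0.0396]
ee_rot: [[0.001, -1.0, 0.003], [-1.0, -0.001, -0.005], [0.005, -0.003, -1.0]]
wrist_force: [0.8, -11.8, 8.8]
gripper_width: 0.268
gripper_force: 30.0
```

Request:
step_arm --targets "0 0 -2 0;0 0 -2 0;0 0 -2.5 0;0 0 -2.5 0;0 0 -1.5 0;2.5 0 0 0;3 0 0 0;3 0 0 0;3 0 0 0;0 0 0 0;0 0 0 0"

```text
time_s: 51.37
tcp_pos: [0.6775, -0.2757, 0.1377]
ee_rot: [[-0.002, -1.0, -0.007], [-1.0, 0.002, 0.004], [-0.004, 0.007, -1.0]]
wrist_force: [-0.4, 1.1, -3.8]
gripper_width: 0.267
gripper_force: 30.0
```

```bash
python3 - <<'E'
from h import *
s=sense();print(s['tcp_pos'],s['gripper_width']*87,s['moment'],s['wrist_force'])
for fn in('top','side'):
    fr,d=shot(fn,fn+'15')
    for nm in (fn+'0',fn+'15'):
        g=cv2.imread(f'pics/{nm}.png');h=cv2.cvtColor(g,cv2.COLOR_BGR2HSV);m=cv2.inRange(h,(22,150,70),(34,255,255))
        n,l,st,ct=cv2.connectedComponentsWithStats(m);p=w2p(d,[.679,-.098,.07])
        print(nm,[(st[i].tolist(),ct[i].round(1).tolist()) for i in range(1,n) if st[i][4]>4 and np.hypot(*(ct[i]-p))<25])
    for z in(.078,.068,.058): print(z,w2p(d,[.679,-.098,z]))
E
```

```text
[ 0.67749427 -0.27571541  0.13773219] 23.27204263858459 [-0.04985201  0.07192167 -0.05656416] [-0.36720217  1.09233448 -3.77407346]
top0 [([333, 121, 7, 9, 47], [335.7, 125.0])]
top15 []
0.078 [336.06324887 124.33802967]
0.068 [335.97851791 125.20870131]
0.058 [335.89506149 126.06627613]
side0 [([242, 189, 6, 7, 29], [244.5, 191.8])]
side15 [([243, 194, 7, 6, 36], [245.8, 196.4])]
0.078 [243.1891129  191.16311275]
0.068 [243.69950691 193.59505808]
0.058 [244.20330956 195.9955966 ]
```

The side view shows the pin's yellow head 4.6 px lower than at the start, which is about 19 mm, so the pin is down. Carrying the mallet back.

Request:
step_arm --targets "0 0 -2 0;-3.6 1 0 0;-3.6 1 0 0;-3.6 1 0 0;-3.6 1 0 0;-3.6 1 0 0;-3.6 1 0 0;-3.6 1 0 0;-3.6 1 0 0;-3.6 1 0 0;-3.6 1 0 0;-3.6 1 0 0"

```text
time_s: 52.47
tcp_pos: [0.5674, 0.1232, 0.1614]
ee_rot: [[0.003, -1.0, -0.002], [-1.0, -0.003, -0.0], [0.0, 0.002, -1.0]]
wrist_force: [0.4, -0.1, -3.9]
gripper_width: 0.266
gripper_force: 30.0
```

Request:
step_arm --targets "-3.6 1 0 0;-3.6 1 0 0;-3.6 1 0 0;-3.6 1 0 0;-3.6 1 0 0;-3.6 1 0 0;-3.6 1 0 0;0 0 0 6;0 0 0 6;0 0 0 6;0 0 0 6;0 0 0 6"

```text
time_s: 53.47
tcp_pos: [0.4973, 0.3728, 0.1609]
ee_rot: [[-0.502, -0.865, -0.003], [-0.865, 0.502, -0.002], [0.003, 0.002, -1.0]]
wrist_force: [0.5, -0.2, -3.3]
gripper_width: 0.268
gripper_force: 30.0
```

Request:
step_arm --targets "0 0 0 6;0 0 0 6;0 0 0 6;0 0 0 6;0 0 0 6;0 0 0 6;0 0 0 6;0 0 0 6;0 0 0 6;0 0 0 6;0 0 0 1.6;0 0 0 0"

```text
time_s: 54.47
tcp_pos: [0.4976, 0.3727, 0.161]
ee_rot: [[-1.0, 0.026, -0.003], [0.026, 1.0, -0.001], [0.003, -0.001, -1.0]]
wrist_force: [1.1, -1.9, -3.6]
gripper_width: 0.265
gripper_force: 30.0
```

```bash
python3 - <<'E'
from h import *
go(.490,.374,.03,178.35);s=sense();print(s['gripper_width']*87,s['gripper_force'],s['moment'],s['wrist_force'])
shot('side','s16');shot('wrist','w16')
# red/orange ring and black head in side view: compare with head standing level
for nm in('side0','s16'):
    g=cv2.imread(f'pics/{nm}.png');h=cv2.cvtColor(g,cv2.COLOR_BGR2HSV);m=cv2.inRange(h,(0,0,0),(180,255,28));n,l,st,ct=cv2.connectedComponentsWithStats(m)
    print(nm,[(st[i].tolist()) for i in range(1,n) if st[i][4]>250 and st[i][1]>250])
E
```

```text
tcp [0.4976 0.3727 0.161 ] yaw 178.51 j6 -143.1 turn 0.16 shift [ 0.72  0.12 13.1 ] t 54.5
23.048378920424202 29.999713897705078 [-0.04009237  0.15977947 -0.00200037] [ 1.10531597 -1.88031212 -3.61748716]
side0 [[226, 344, 39, 36, 856], [216, 372, 103, 28, 1114]]
s16 [[237, 302, 45, 42, 638], [216, 348, 108, 52, 3307]]
```

Request:
step_arm --targets "0.7 0 3 0;0 0 3 0;0 0 3 0;0 0 2.5 0;0 0 1.5 0;0 0 1 0;0 0 0.6 0;0 0 0 0;0 0 0 0"

```text
time_s: 55.32
tcp_pos: [0.4932, 0.3731, 0.0165]
ee_rot: [[-1.0, 0.027, 0.001], [0.027, 1.0, 0.001], [-0.001, 0.001, -1.0]]
wrist_force: [0.4, -0.7, -3.3]
gripper_width: 0.261
gripper_force: 30.0
```

Request:
step_arm --targets "0 0 0.4 0;0 0 0.4 0;0 0 0 0;0 0 0 0"

```text
time_s: 55.65
tcp_pos: [0.4928, 0.3724, 0.0079]
ee_rot: [[-1.0, 0.027, -0.0], [0.027, 1.0, 0.0], [0.0, 0.0, -1.0]]
wrist_force: [0.3, 0.6, -3.2]
gripper_width: 0.262
gripper_force: 30.0
```

Request:
step_arm --targets "0 0 0.3 0;0 0 0 0;0 0 0 0"

```text
time_s: 55.9
tcp_pos: [0.4927, 0.3724, 0.0046]
ee_rot: [[-1.0, 0.027, -0.0], [0.027, 1.0, -0.0], [0.0, -0.0, -1.0]]
wrist_force: [-0.3, 0.0, -3.9]
gripper_width: 0.268
gripper_force: 30.0
```

Request:
step_arm --targets "0 0 0.3 0;0 0 0 0;0 0 0 0"

```text
time_s: 56.15
tcp_pos: [0.4926, 0.3723, 0.0015]
ee_rot: [[-1.0, 0.027, -0.0], [0.027, 1.0, -0.0], [0.0, -0.0, -1.0]]
wrist_force: [0.4, -0.5, -3.6]
gripper_width: 0.265
gripper_force: 30.0
```

Request:
step_arm --targets "0 0 0.3 0;0 0 0 0;0 0 0 0"

```text
time_s: 56.4
tcp_pos: [0.4926, 0.3723, -0.0015]
ee_rot: [[-1.0, 0.027, -0.0], [0.027, 1.0, -0.0], [0.0, -0.0, -1.0]]
wrist_force: [-0.5, -0.3, -3.8]
gripper_width: 0.268
gripper_force: 30.0
```

Request:
step_arm --targets "0 0 0.3 0;0 0 0 0;0 0 0 0"

```text
time_s: 56.65
tcp_pos: [0.493, 0.3729, -0.0037]
ee_rot: [[-1.0, 0.027, 0.001], [0.027, 1.0, 0.001], [-0.001, 0.001, -1.0]]
wrist_force: [-2.0, -0.2, 0.0]
gripper_width: 0.266
gripper_force: 30.0
```

Contact came about 1 mm below the level height, so the tilt is small. Releasing.

Request:
step_arm --targets "0 0 0 0;0 0 0 0;0 0 0 0;0 0 0 0;0 0 0 0;0 0 0 0;0 0 0 0;0 0 0 0;0 0 0 0" --claw 6.5

```text
time_s: 57.4
tcp_pos: [0.4928, 0.3725, -0.0043]
ee_rot: [[-1.0, 0.027, 0.0], [0.027, 1.0, -0.0], [-0.0, -0.0, -1.0]]
wrist_force: [0.1, -0.4, 0.1]
gripper_width: 0.734
gripper_force: 0.0
```

Request:
step_arm --targets "0 0 -2 0;0 0 -3 0;0 0 -3.5 0;0 0 -3.5 0;0 0 -3.5 0;4 -2 0 0;4 -3 0 0;0 -3.5 0 0;0 -3.5 0 0;0 -3.5 0 0;0 -3.5 0 0;0 0 0 0"

```text
time_s: 58.4
tcp_pos: [0.4152, 0.186, 0.1507]
ee_rot: [[-1.0, 0.031, -0.002], [0.031, 1.0, -0.001], [0.002, -0.001, -1.0]]
wrist_force: [-0.1, 0.3, -1.4]
gripper_width: 0.745
gripper_force: 0.0
```

```bash
python3 - <<'E'
from h import *
s=sense();print(s['tcp_pos'],s['time_s'],s['wrist_force'])
for fn in('top','side'):
    fr,d=shot(fn,fn+'17')
    for nm in(fn+'0',fn+'17'):
        g=cv2.imread(f'pics/{nm}.png');h=cv2.cvtColor(g,cv2.COLOR_BGR2HSV)
        p=w2p(d,[.559,.373,.04]).astype(int);q=w2p(d,[.44,.376,.04]).astype(int)
        out=[]
        for lo,hi,c in(((0,150,60),(14,255,255),p),((5,60,90),(25,200,255),q)):
            m=cv2.inRange(h,lo,hi);k=np.zeros_like(m);cv2.circle(k,tuple(int(v) for v in c),30,255,-1);m&=k
            ys,xs=np.where(m);out.append((len(xs),xs.mean().round(1),ys.mean().round(1),xs.min(),xs.max(),ys.min(),ys.max()) if len(xs) else None)
        print(nm,out)
m=cv2.inRange(cv2.cvtColor(cv2.imread('pics/side17.png'),cv2.COLOR_BGR2HSV),(22,150,70),(34,255,255));print('pin',np.argwhere(m[180:205,235:255]).mean(0)+[180,235])
E
```

```text
[0.41518639 0.18604681 0.15074796] 58.4 [-0.10032465  0.29744276 -1.3673971 ]
top0 [(40, np.float64(157.2), np.float64(193.2), np.int64(150), np.int64(159), np.int64(183), np.int64(202)), (1351, np.float64(148.7), np.float64(222.6), np.int64(125), np.int64(185), np.int64(187), np.int64(247))]
top17 [(24, np.float64(156.6), np.float64(192.4), np.int64(151), np.int64(160), np.int64(186), np.int64(199)), (678, np.float64(138.7), np.float64(217.3), np.int64(125), np.int64(168), np.int64(187), np.int64(247))]
side0 [(99, np.float64(246.9), np.float64(378.6), np.int64(231), np.int64(271), np.int64(361), np.int64(383)), (1149, np.float64(305.0), np.float64(369.6), np.int64(271), np.int64(331), np.int64(344), np.int64(398))]
side17 [(99, np.float64(249.4), np.float64(377.9), np.int64(234), np.int64(264), np.int64(359), np.int64(382)), (1175, np.float64(305.3), np.float64(368.8), np.int64(271), np.int64(331), np.int64(344), np.int64(398))]
pin [196.67857143 245.75      ]
```

```bash
python3 - <<'E'
from h import *
for n in('side17',):
    d=load(n);h=cv2.cvtColor(cv2.imread(f'pics/{n}.png'),cv2.COLOR_BGR2HSV);m=cv2.inRange(h,(0,170,90),(13,255,255))
    k,l,st,ct=cv2.connectedComponentsWithStats(m)
    print([(st[i].tolist(),ct[i].round(1).tolist()) for i in range(1,k) if st[i][4]>15])
    for t in(0,.1,.2): print('bolt',t,w2p(d,[.586,.0135-.1-.095*np.sin(t),.018+.095*np.cos(t)]))
    for t in(0,.07): 
        f_=t+.1366;print('saddle',t,w2p(d,[.556,.0135+.1-.1615*np.cos(f_),.058+.1615*np.sin(f_)]))
E
```

```text
[([348, 53, 5, 22, 30], [350.1, 64.1]), ([272, 70, 69, 47, 1768], [297.8, 90.1]), ([262, 185, 26, 6, 80], [275.0, 187.6]), ([259, 204, 39, 7, 140], [280.8, 206.7]), ([341, 211, 6, 26, 83], [344.2, 228.0]), ([238, 373, 24, 10, 53], [249.3, 379.3])]
bolt 0 [272.77402058 187.72028716]
bolt 0.1 [273.45953781 185.4918644 ]
bolt 0.2 [274.1599581  183.55700623]
saddle 0 [281.64840399 207.11373309]
saddle 0.07 [281.21212223 204.87139066]
```

Bolt and saddle read about 0 and the pin is down. I'm handing in.

```bash
python3 -c "
from station import r
print(r.finish_job())"
```

```text
the job is handed in; nothing more can be done
None
```

I finished every step and handed the job in: both dowels are in the bin, both brass tubes are in grooves, the saddle is shut, the bolt is up, the pin is about 19 mm down, and the mallet is back on its mat; the hand-in gave no verdict, so this rests on my own camera and force checks.

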